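# Key the handwheel to its shaft

### The job

Take the taper key with the big square head out of the wooden rack and let it down, without dropping it, into the keyway between the handwheel's hub and the flat of the shaft standing in the vise, its straight side against the shaft. Then tap or press it down until it is wedged tight, so firm that a push of about 20 N no longer moves it, but never with more than about 25 N, or the hub would crack. Leave it standing there on its own, and leave the plain bar and the other things on the bench alone.

Things in the scene. Friction and masses are not known exactly. Their poses are not given: they have to be found in the camera images.
- key_head (a point): Centre of the taper key's square head, the part to grasp: plain steel gib-head key, head up in one of the rack's two slots (either). Head 20 (x) x 24 (y) x 28 mm high. Point 14 mm below the head's top, 98 mm above the key's lower end. z up along the key; x from its straight to its tapered side. The straight side is flush with the head's -x side, 10 mm from this point.
- key_tip (a point): Lower end of the same key's shank, on its straight side, at mid width; axes as key_head, which is 10 mm to +x and 98 mm up. Shank 84 mm long, 16 mm wide (y); 9 mm thick (x) here, 1 mm more every 8 mm up, 19.5 mm under the head.
- mouth (a point): Mouth of the keyway: on the shaft's vertical flat at mid width, level with the hub's top, 134 mm above the bench. z up; x out from the shaft's axis, across the gap to the hub. Gap 19 mm wide (y); in x from the flat (0) to the hub's sloping keyway floor, 12 to 17 mm at the mouth (varies), 1 mm less every 8 mm down, like the key. It goes right through the hub.
- key: The same key, about 0.2 kg; origin under its lower end, 7 mm to +x of the straight side. Oiled, friction about 0.18: once wedged it stays. Straight side on the flat, it first bites 22 to 65 mm deep. Then it pushes the hub aside (play 0 to 1.8 mm, 2 to 5 N on the head, 0 to 15 mm further down) until the hub bears; there, 37 to 67 mm deep, about 20 N wedges it and 1 mm more is too much.
- shaft_top (a point): Centre of the shaft's top, 139 mm above the bench, 5 mm proud of the hub; axes as mouth. Shaft 32 mm thick; its flat lies 11 mm to +x of the axis and is 23 mm wide. Handwheel on it, with up to 1.8 mm play along x: round grey hub 80 mm across, 90 to 134 mm high; rim 192 mm across, 95 to 111 mm high; black crank grip at -x, 88 mm from the axis, up to 143 mm high.
- vise: Blue machine vise fixed to the bench, 110 (x) x 200 (y) x 55 mm high, holding the upright steel shaft with the handwheel. Origin on the bench under the shaft's axis; x axis as mouth.
- rack: Wooden block fixed to the bench, 135 (x) x 60 (y) x 46 mm high, origin at the centre of its underside. Two slots 36 mm deep, 16 (x) x 19 (y) mm, at 35 mm to -x and to +x of its centre; the key stands on the floor of one (its head's underside 48 mm above the block), the plain bar in the other.
- bar_mid (a point): Centre of the plain straight steel bar, 12 x 16 x 75 mm, standing in the other slot, without head or taper. Leave it there.
- gauge_mid (a point): Centre of a round dial gauge lying on the bench, 58 mm across, 14 mm high, its stem 50 mm long. Leave it.
- parallel_mid (a point): Centre of a ground steel parallel bar lying on the bench, 120 x 28 x 22 mm. Leave it.
- oiler_mid (a point): Centre of a white oil bottle standing on the bench, 48 mm across, 110 mm high. Leave it.
Not all that is in view belongs to the job. What is shaped like the vise but orange, red or white is not meant.

How it is judged:
By the outcome, as a careful person would: the job done as asked, in the order asked, and still so for the second after the job is handed in, with the robot touching nothing.
It also fails if it takes over 72 s, if anything falls off the work surface, if the arm or the gripper's body presses on something with over 40 N, if the wrist force passes 120 N, or if a joint passes its speed limit or range.

### The arm

A 7-joint arm with a two-finger parallel gripper is mounted at the origin on the work surface. World frame = base frame: x ahead of the robot, y to its left, z up, the work surface at z = 0. Lengths are in m, angles in rad, forces in N, time in s.
With the tool pointing down it reaches from about 0.425 to 0.875 m from the base axis. Payload 4.7 kg.
Tool frame: the origin (TCP) lies midway between the tips of the shut fingers; the grasp point (between the pads) lies 19 mm behind it (r.tcp_to_grasp is the distance from the TCP to the grasp point, in m); z points along the fingers, y is the direction in which the jaws open and shut (so a half turn about z gives the same grasp; the last joint's range is limited). The gripper opens to 87 mm and grips with 3 to 60 N. Pads are 19 mm wide; open, the fingers measure 117 mm over their backs; the gripper's body (75 mm by 190 mm) begins 51 mm behind the grasp point.
Start: joints at [-1.155, 0.321, -0.07, 1.45, 0.023, 1.371, -0.057], TCP at [0.254, 0.598, 0.223] pointing down, gripper open.
Joint ranges: [-2.86, 2.86], [-0.3, 2.09], [-1.38, 1.24], [0.06, 2.45], [-1.56, 4.7], [0.09, 2.05], [-2.69, 2.69]. Speed limits (rad/s): [2.57, 2.57, 3.14, 3.14, 3.14, 3.14, 3.14].

### API

Orientations are given as a unit quaternion [w, x, y, z].
In Python, from station import r gives the robot as it stands. The module is installed in compiled form; this text tells all that it offers.
- The arm moves only by the tool play_rows, never from a script. Its argument "commands" is a list of rows, each a list of 5 numbers: the shift along the tool's x, y, z in units of 30 mm (1.0 is 30 mm), then the turn about the tool's z in units of 8 degrees (1.0 is 8 degrees), then the gripper's target within -1 to 1 (fully open at 1, half-way at 0, shut at -1). A call has 1 to 8 rows; each row is the pose to reach, as a shift and turn from the pose commanded when the call began, along the tool's axes at that moment; what a row does not reach only later rows make up. A row lasts 1/8 s, in which the tool goes at most 62.5 mm and 10.7 degrees, less where a joint would pass 70% of its speed; a pose out of reach is approached as far as the arm can. A call with a gripper value outside its range is refused whole. The fingers move at their own pace and stop on an object; "grip_force" is the grip in N (left out, the last holds). Time passes only in rows, so rows that repeat a pose let the fingers close. It gives the time, the measured TCP pose, the force and the opening at its end, in the units of the state.
- r.state(): the state, without advancing time (a new reading comes with each control period).
- r.get_image(name): name is "scene" or "top" or "wrist"; returns a dict with "img" (480x640x3 uint8, red, green, blue), "mtx" (3x3 intrinsics, pixels), "dist_coeffs" ([k1, k2, p1, p2, k3] as OpenCV has them; the pictures are not rectified), "R" (3x3) and "t" (3): a world point X has camera coordinates R X + t; the wrist camera has in their place "mount" (4x4, takes a point from camera to tool coordinates, whose origin is the TCP and whose axes are the flange's). Camera axes: x right, y down, z forward; pixel columns grow to the right and rows downward; lengths in m; the calibration is good to about 2 mm. A picture is of the moment at which its call begins: read the wrist's pose just before it. There is no depth.
- r.job_done(): hands the job in, once; it reports no verdict.
The state is a dict: "time": time; "q": joint angles; "dq": joint speeds; "joint_efforts": joint torques, N m; "eef_pos": TCP position; "tcp_rot": TCP orientation; "ft_force": force on the tool from outside, world axes, zero at the start; "ft_torque": the same for the moment, N m; "finger_gap": finger opening in m.
Only numpy, scipy, OpenCV 4.12 (cv2) and the standard library are available. Lean on these libraries where they do the work, as an engineer would, in place of code of your own. Each camera call takes 0.05 s, during which the arm holds its last target.

## Working session

There is one attempt and no reset: what is moved stays moved. The work goes in short steps, Python scripts to look and compute and a tool call to move; the robot and the scene stay as the last step left them, time stands still between calls to the robot, and variables do not carry over. Pictures are saved under pics/ and viewed, and the job is handed in when it is done.

Besides the shell and the picture viewer there is one more tool, called as name(argument=value, ...), one argument or row to a line, values as JSON. play_rows: Moves the arm, as the interface text tells. Its arguments: {"type":"object","properties":{"commands":{"type":"array","items":{"type":"array","items":{"type":"number"}}},"grip_force":{"type":"number"}},"required":["commands"]}

```bash
mkdir -p pics; python3 - <<'E'
from station import r
import cv2
s=r.state(); print({k:s[k] for k in s})
print(r.tcp_to_grasp)
for n in ["scene","top","wrist"]:
    d=r.get_image(n); cv2.imwrite(f"pics/{n}0.png",d["img"][:,:,::-1])
    print(n,{k:d[k] for k in d if k!="img"})
E
```

```text
{'time': 0.0, 'q': array([-1.15490533,  0.32186147, -0.07008804,  1.45169027,  0.02262106,
        1.37077209, -0.05691123]), 'dq': array([ 0.00057699,  0.00067276, -0.00054892, -0.00123336, -0.00129728,
        0.00099678,  0.00199236]), 'joint_efforts': array([ 6.69216442e-04, -4.91294217e+01, -4.03397027e-01, -3.12521303e+01,
       -6.36478420e-02,  4.40403877e-02,  1.65521074e-04]), 'eef_pos': array([0.25402822, 0.5977042 , 0.22142889]), 'tcp_rot': array([-1.36310038e-04,  1.99533564e-01,  9.79890510e-01, -9.62382458e-04]), 'ft_force': array([-0.75925692, -0.14754904,  0.70597504]), 'ft_torque': array([ 0.02278151,  0.01083311, -0.02265294]), 'finger_gap': 0.08675166903756265}
0.0187
scene {'mtx': array([[443.96720536,   0.        , 314.88839312],
       [  0.        , 443.96720536, 240.57551406],
       [  0.        ,   0.        ,   1.        ]]), 'dist_coeffs': array([0.02233153, 0.        , 0.        , 0.        , 0.        ]), 'R': array([[-0.36900891,  0.92931162,  0.01457201],
       [ 0.54444315,  0.22883999, -0.80697826],
       [-0.75326893, -0.28984853, -0.59040134]])
[... 423 characters left out ...]
09150891,  0.0057944 , -0.9957874 ]]), 't': array([-0.02467483,  0.59314192,  1.32077374])}
wrist {'mtx': array([[362.83399058,   0.        , 313.0351626 ],
       [  0.        , 362.83399058, 244.24021775],
       [  0.        ,   0.        ,   1.        ]]), 'dist_coeffs': array([-0.03862169,  0.        ,  0.        ,  0.        ,  0.        ]), 'mount': array([[ 2.34399681e-04, -9.70076669e-01, -2.42798684e-01,
         6.54390810e-02],
       [ 9.99999799e-01,  3.70225090e-04, -5.13788155e-04,
        -1.41242713e-03],
       [ 5.88304067e-04, -2.42798515e-01,  9.70076561e-01,
        -1.62543856e-01],
       [ 0.00000000e+00,  0.00000000e+00,  0.00000000e+00,
         1.00000000e+00]])}
```

View pics/scene0.png

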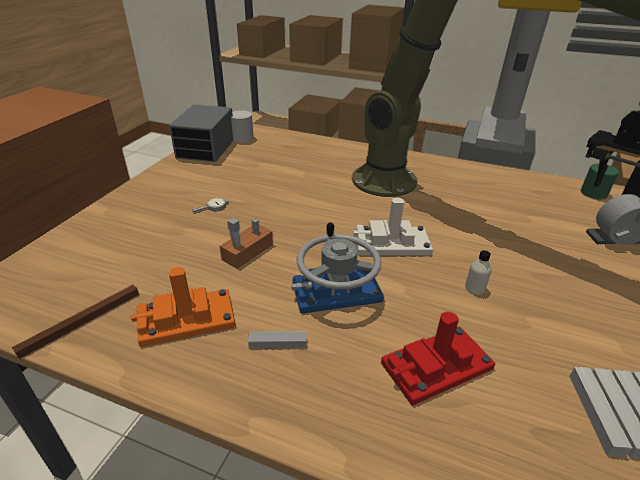

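View pics/top0.png

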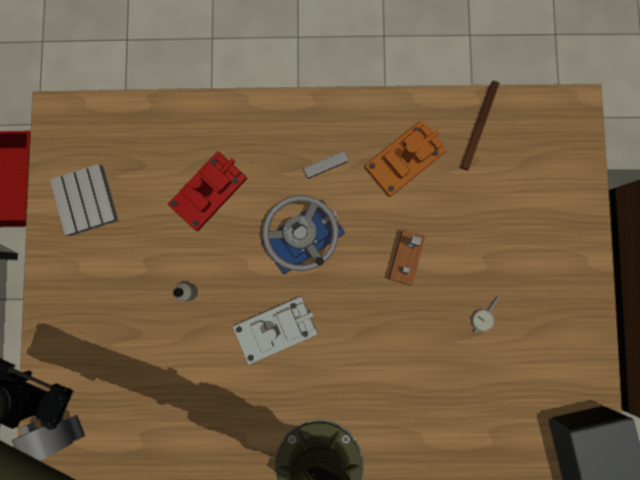

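View pics/wrist0.png

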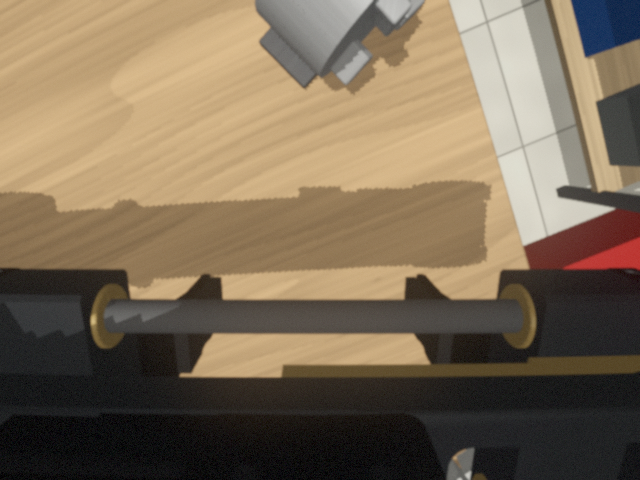

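```bash
cat > h.py <<'E'
import cv2,numpy as np
from scipy.spatial.transform import Rotation as Ro
def crop(src,out,x0,y0,x1,y1,k):
    im=cv2.imread(src)[y0:y1,x0:x1]; cv2.imwrite(out,cv2.resize(im,None,fx=k,fy=k,interpolation=cv2.INTER_CUBIC))
def campose(d,s=None):
    if "R" in d: return d["R"],d["t"]
    w,x,y,z=s["tcp_rot"]; T=np.eye(4);T[:3,:3]=Ro.from_quat([x,y,z,w]).as_matrix();T[:3,3]=s["eef_pos"]
    M=np.linalg.inv(T@d["mount"]); return M[:3,:3],M[:3,3]
def ray(d,uv,s=None):
    R,t=campose(d,s)
    p=cv2.undistortPoints(np.array([[uv]],float),d["mtx"],d["dist_coeffs"])[0,0]
    return -R.T@t, R.T@np.array([p[0],p[1],1])
def atz(d,uv,z,s=None):
    c,v=ray(d,uv,s); return c+v*(z-c[2])/v[2]
def proj(d,P,s=None):
    R,t=campose(d,s); return cv2.projectPoints(np.atleast_2d(np.array(P,float)),cv2.Rodrigues(R)[0],t,d["mtx"],d["dist_coeffs"])[0][:,0]
E
python3 -c "
from h import *
crop('pics/top0.png','pics/tc_wheel.png',250,180,355,285,7)
crop('pics/top0.png','pics/tc_rack.png',380,220,435,295,8)
crop('pics/scene0.png','pics/sc.png',210,180,400,320,4)
"
```

```text
(no output)
```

View pics/tc_wheel.png

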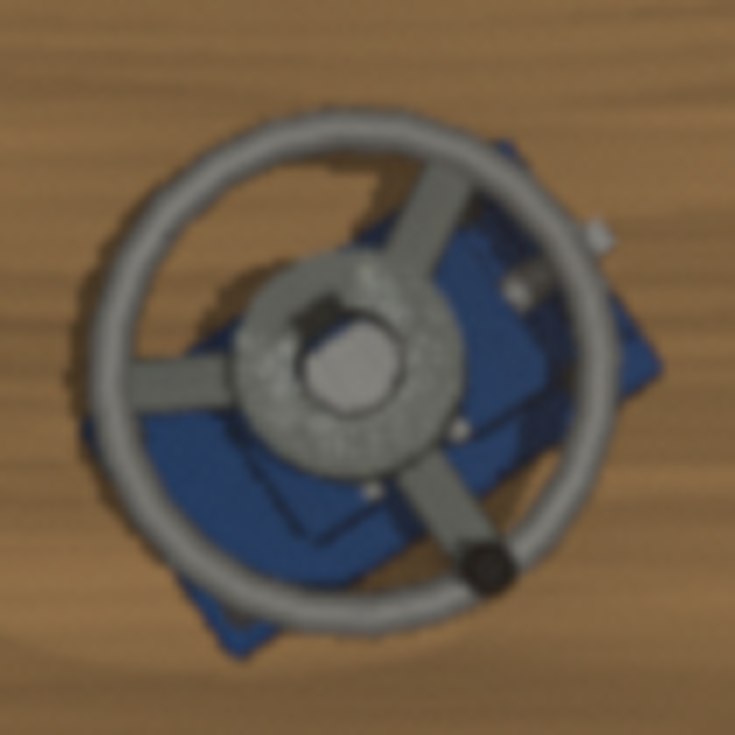

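View pics/tc_rack.png

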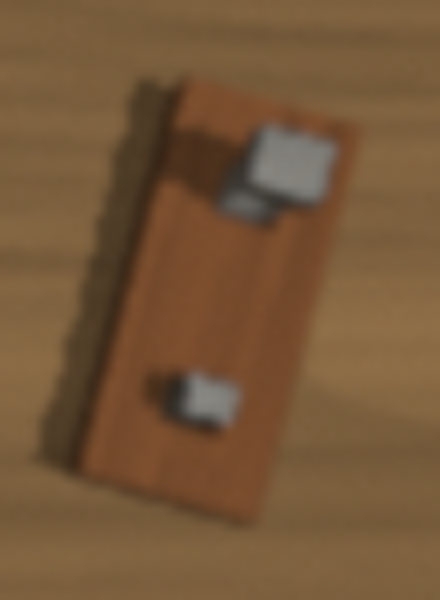

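View pics/sc.png

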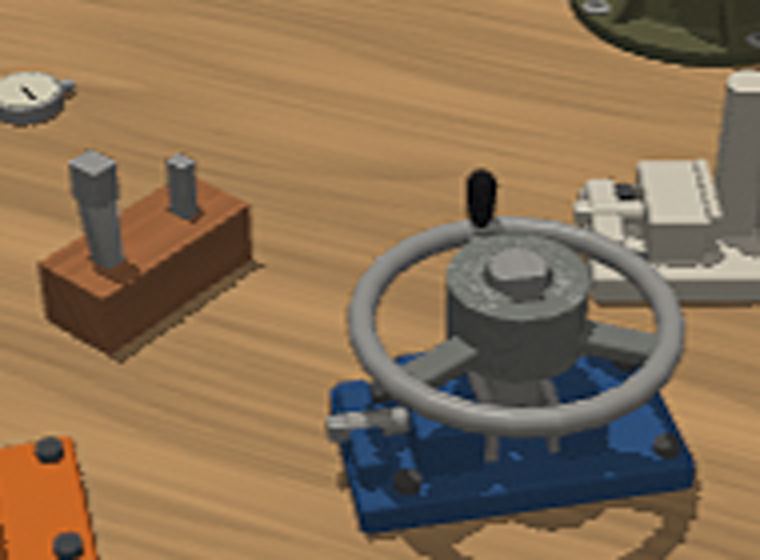

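```bash
python3 - <<'E'
from station import r
from h import *
d=r.get_image("top"); s=r.get_image("scene")
print(r.state()['time'])
k=lambda u,v:(380+u/8,220+v/8); w=lambda u,v:(250+u/7,180+v/7)
print("head top",atz(d,k(293,163),.122)); print("bar top",atz(d,k(210,398),.085))
for p in [(190,78),(362,122),(255,524),(80,472)]: print("rack c",atz(d,k(*p),.046))
print("shaft top",atz(d,w(352,366),.139)); print("hub top",atz(d,w(350,362),.134)); print("grip",atz(d,w(490,565),.143))
print("notch",atz(d,w(316,312),.134))
c=lambda u,v:(210+u/4,180+v/4)
print("scene: head top",atz(s,c(93,162),.122),"shaft top",atz(s,c(518,262),.139),"bar",atz(s,c(180,160),.085),"grip",atz(s,c(482,175),.143))
E
```

```text
0.25
head top [ 0.57408055 -0.24913148  0.122     ]
bar top [ 0.50310751 -0.2272278   0.085     ]
rack c [ 0.60875227 -0.22897257  0.046     ]
rack c [ 0.5936489  -0.28484969  0.046     ]
rack c [ 0.46319787 -0.24653145  0.046     ]
rack c [ 0.48063136 -0.1901918   0.046     ]
shaft top [0.59563461 0.03635236 0.139     ]
hub top [0.5975602  0.03734998 0.134     ]
grip [ 0.5256767  -0.01112579  0.143     ]
notch [0.61528441 0.04915459 0.134     ]
scene: head top [ 0.57578626 -0.24545638  0.122     ] shaft top [0.59336669 0.03779254 0.139     ] bar [ 0.504331   -0.22556151  0.085     ] grip [ 0.52508317 -0.00868847  0.143     ]
```

```bash
python3 - <<'E'
from station import r
from h import *
s=r.get_image("scene"); img=s["img"][:,:,::-1]
a=np.radians(-16.8); c=np.array([.5755,-.247,0])
out=[]
for sg in (1,-1):
    x0,y0,x1,y1=215,205,285,275;k=8
    im=cv2.resize(img[y0:y1,x0:x1],None,fx=k,fy=k,interpolation=cv2.INTER_CUBIC)
    ex=sg*np.array([np.cos(a),np.sin(a),0]); ey=np.array([-ex[1],ex[0],0])
    def P(x,y,z): return c+x*ex+y*ey+np.array([0,0,z])
    segs=[]
    for y in(-.008,.008):
        segs+= [(P(-.010,y,.094),P(-.010,y,.046)),(P(.0095,y,.094),P(.0095-.006,y,.046))]
    for x in(-.01,.01):
        for y in(-.012,.012): segs.append((P(x,y,.094),P(x,y,.122)))
    for p,q in segs:
        uv=proj(s,[p,q]); uv=((uv-[x0,y0]+.5)*k).astype(int); cv2.line(im,tuple(map(int,uv[0])),tuple(map(int,uv[1])),(0,0,255) if p[2]!=q[2]and q[2]<.05 else (0,255,0),1)
    out.append(im[:, :400])
cv2.imwrite("pics/hyp.png",np.hstack(out))
E
```

```text
(no output)
```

View pics/hyp.png

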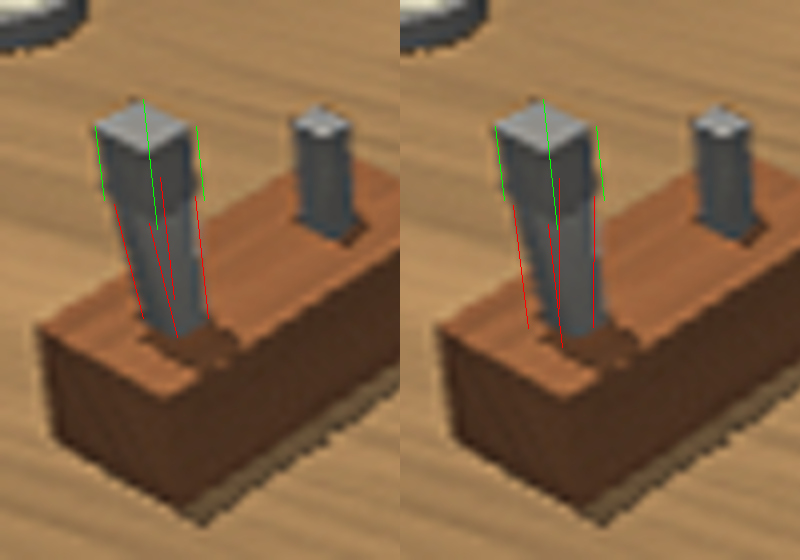

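```bash
cat >> h.py <<'E'
def tool(s):
    w,x,y,z=s["tcp_rot"]; R=Ro.from_quat([x,y,z,w]).as_matrix(); return s["eef_pos"],R
def plan(s,pos,yawdeg):
    p,R=tool(s); cur=np.degrees(np.arctan2(R[1,0],R[0,0]))
    d=R.T@(np.array(pos)-p)
    print("pos",p.round(4),"yaw",cur.round(2),"tilt",np.degrees(np.arccos(-R[2,2])).round(2),"units",(d/.03).round(3),"turn",(-(yawdeg-cur)/8).round(3),"F",s["ft_force"].round(2),"gap",round(s["finger_gap"],4),"t",s["time"])
E
python3 - <<'E'
from station import r
from h import *
s=r.state(); plan(s,[.45,.25,.25],77); plan(s,[.45,.25,.25],70)
E
```

```text
pos [0.2542 0.5981 0.2222] yaw 156.98 tilt 0.04 units [-10.545  -8.126  -0.921] turn 9.998 F [ 0.12 -0.04 -1.41] gap 0.0872 t 0.3
pos [0.2542 0.5981 0.2222] yaw 156.98 tilt 0.04 units [-10.545  -8.126  -0.921] turn 10.873 F [ 0.12 -0.04 -1.41] gap 0.0872 t 0.3
```

play_rows(
  commands=[
    [-1.3,-1.0,-0.2,1.2,1],
    [-2.6,-2.0,-0.4,2.5,1],
    [-3.9,-3.0,-0.6,3.8,1],
    [-5.3,-4.1,-0.8,5.0,1],
    [-6.6,-5.1,-0.9,6.2,1],
    [-7.9,-6.1,-0.9,7.5,1],
    [-9.2,-7.1,-0.9,8.8,1],
    [-10.5,-8.1,-0.9,10.0,1],
  ],
)

```text
time: 1.3
eef_pos: [0.4497, 0.25, 0.2498]
tcp_rot: [-0.0, 0.784, 0.62, 0.0]
ft_force: [0.9, 1.5, 0.3]
finger_gap: 0.087
```

```bash
python3 - <<'E'
from station import r
from h import *
s=r.state(); plan(s,[.56,-.14,.26],-5)
E
```

```text
pos [0.4497 0.25   0.2498] yaw 76.67 tilt 0.04 units [-11.8     6.575  -0.346] turn 10.208 F [0.91 1.53 0.26] gap 0.087 t 1.3
```

play_rows(
  commands=[
    [-1.5,0.8,0,1.3,1],
    [-3.0,1.6,-0.1,2.6,1],
    [-4.4,2.5,-0.1,3.8,1],
    [-5.9,3.3,-0.2,5.1,1],
    [-7.4,4.1,-0.2,6.4,1],
    [-8.9,4.9,-0.3,7.7,1],
    [-10.3,5.7,-0.3,8.9,1],
    [-11.8,6.6,-0.3,10.2,1],
  ],
)

```text
time: 2.3
eef_pos: [0.5627, -0.1391, 0.2589]
tcp_rot: [-0.0, 0.999, -0.043, 0.001]
ft_force: [1.2, 0.4, 0.1]
finger_gap: 0.0869
```

```bash
python3 - <<'E'
from station import r
from h import *
s=r.state(); plan(s,[.5755,-.247,.20],-16.8)
E
```

```text
pos [ 0.5627 -0.1391  0.2589] yaw -4.9 tilt 0.08 units [0.731 3.547 1.961] turn 1.488 F [1.19 0.35 0.13] gap 0.0869 t 2.3
```

play_rows(
  commands=[
    [0.2,0.9,0.5,0.4,1],
    [0.4,1.8,1.0,0.8,1],
    [0.5,2.7,1.5,1.1,1],
    [0.7,3.5,1.9,1.5,1],
    [0.7,3.5,1.9,1.5,1],
  ],
)

```text
time: 2.92
eef_pos: [0.5734, -0.2465, 0.2005]
tcp_rot: [0.001, 0.989, -0.146, -0.001]
ft_force: [0.4, -0.7, -0.1]
finger_gap: 0.0868
```

```bash
python3 - <<'E'
from station import r
from h import *
s=r.state(); plan(s,[.5755,-.247,.20],-16.8)
d=r.get_image("wrist"); cv2.imwrite("pics/w1.png",d["img"][:,:,::-1])
print(proj(d,[[.5755,-.247,.122],[.504,-.226,.085]],s))
E
```

```text
pos [ 0.5734 -0.2465  0.2005] yaw -16.82 tilt 0.15 units [ 0.071 -0.004  0.017] turn -0.002 F [ 0.37 -0.73 -0.12] gap 0.0868 t 2.925
[[310.3326268  249.42448438]
 [311.40580127 323.79855995]]
```

View pics/w1.png

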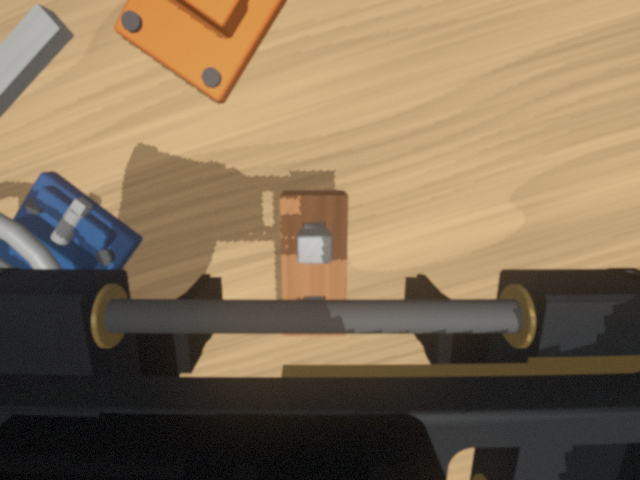

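```bash
python3 - <<'E'
from h import *
crop('pics/w1.png','pics/w1c.png',270,180,360,300,6)
E
```

```text
(no output)
```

View pics/w1c.png

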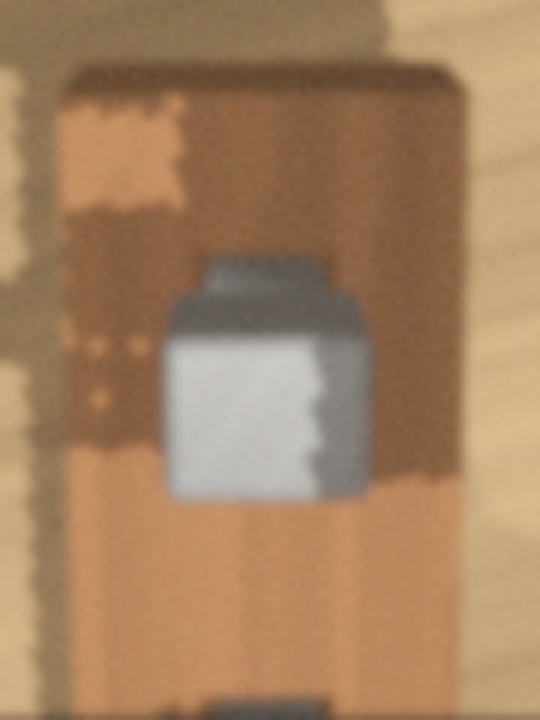

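```bash
python3 - <<'E'
from station import r
from h import *
s=r.state(); d=r.get_image("wrist")
c=atz(d,(314.8,249.7),.122,s); print("head",c)
for p in [(165,338),(372,338),(370,497),(170,497)]: print(atz(d,(270+p[0]/6,180+p[1]/6),.122,s))
a=np.radians(-16.8); ex=np.array([np.cos(a),np.sin(a),0])
for x in(.0035,.010): q=c+ex*x; q[2]=.046; print(x,proj(d,[q],s))
for p in [(60,95),(468,95)]: print("rack end",atz(d,(270+p[0]/6,180+p[1]/6),.046,s))
# slot edge
E
```

```text
head [ 0.57518256 -0.24807049  0.122     ]
[ 0.58763299 -0.23944715  0.122     ]
[ 0.58087382 -0.26202793  0.122     ]
[ 0.56274359 -0.25661571  0.122     ]
[ 0.5693987  -0.23438941  0.122     ]
0.0035 [[314.35319887 223.74835349]]
0.01 [[314.37808104 216.53648389]]
rack end [ 0.61094436 -0.22740642  0.046     ]
rack end [ 0.59389996 -0.284368    0.046     ]
```

```bash
python3 - <<'E'
from station import r
from h import *
s=r.state(); plan(s,[.5752,-.2481,.090],-16.8)
E
```

```text
pos [ 0.5749 -0.2437  0.2016] yaw -16.56 tilt 0.04 units [0.052 0.14  3.721] turn 0.03 F [ 0.07  0.65 -0.08] gap 0.0869 t 3.025
```

```bash
python3 - <<'E'
from station import r
from h import *
for i in range(5):
    r.get_image("wrist"); s=r.state(); plan(s,[.5752,-.2481,.090],-16.8)
E
```

```text
pos [ 0.5752 -0.2432  0.202 ] yaw -16.51 tilt 0.06 units [0.044 0.16  3.732] turn 0.036 F [0.74 0.23 0.12] gap 0.0872 t 3.075
pos [ 0.5754 -0.243   0.2021] yaw -16.48 tilt 0.08 units [0.039 0.168 3.737] turn 0.039 F [-0.07  0.24 -0.08] gap 0.0872 t 3.125
pos [ 0.5754 -0.243   0.2022] yaw -16.48 tilt 0.08 units [0.038 0.169 3.74 ] turn 0.04 F [-0.15 -0.03  0.3 ] gap 0.0871 t 3.175
pos [ 0.5754 -0.2431  0.2022] yaw -16.49 tilt 0.08 units [0.037 0.164 3.739] turn 0.039 F [ 0.37 -0.58 -0.3 ] gap 0.0867 t 3.225
pos [ 0.5753 -0.2433  0.2021] yaw -16.51 tilt 0.07 units [0.04  0.157 3.737] turn 0.037 F [0.47 0.34 0.54] gap 0.0871 t 3.275
```

```bash
python3 - <<'E'
from station import r
from h import *
s=r.state(); d=r.get_image("wrist"); cv2.imwrite("pics/w2.png",d["img"][:,:,::-1])
crop('pics/w2.png','pics/w2c.png',270,180,360,280,8); print(s["eef_pos"])
E
```

```text
[ 0.57527504 -0.24330064  0.2021132 ]
```

View pics/w2c.png

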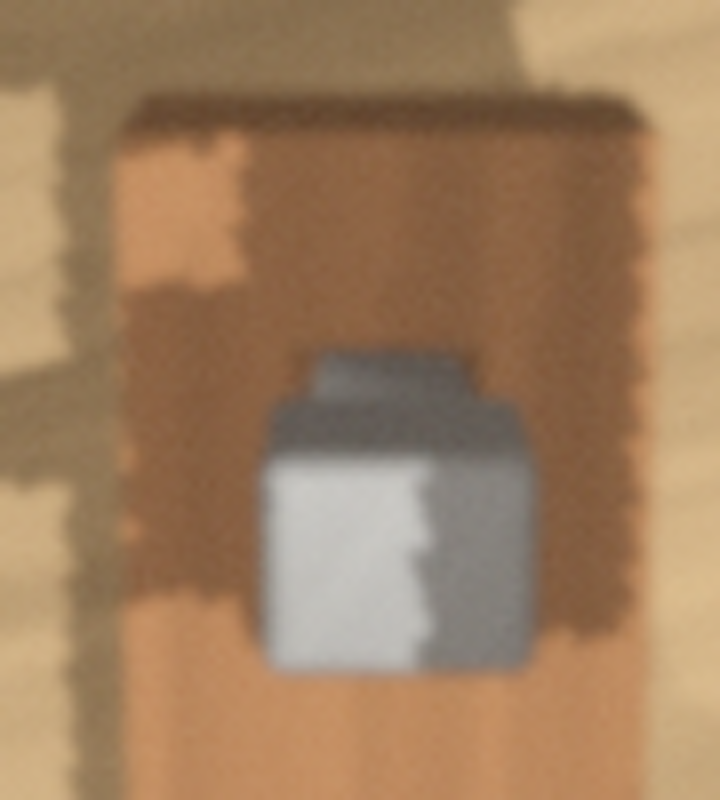

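```bash
python3 - <<'E'
from station import r
from h import *
s=r.state(); d=r.get_image("wrist")
P=[atz(d,(270+p[0]/8-.44,180+p[1]/8-.44),.122,s) for p in [(264,458),(537,458),(535,672),(268,672)]]
print(np.array(P),np.mean(P,0)); c=np.mean(P,0)
for i in range(4):print(np.linalg.norm(P[i]-P[i-1]))
e=P[0]-P[1]; print("yaw",np.degrees(np.arctan2(-e[0],e[1])))
plan(r.state(),[c[0],c[1],.09],-16.8)
E
```

```text
[[ 0.5872206  -0.2412569   0.122     ]
 [ 0.58056651 -0.26370352  0.122     ]
 [ 0.56214324 -0.25837695  0.122     ]
 [ 0.56877569 -0.23601119  0.122     ]] [ 0.57467651 -0.24983714  0.122     ]
0.01917634710000246
0.023412127538619713
0.01917783690570653
0.02332844947785924
yaw -16.511965634089144
pos [ 0.5751 -0.2437  0.202 ] yaw -16.55 tilt 0.05 units [0.043 0.201 3.732] turn 0.032 F [-0.05  0.57 -0.24] gap 0.0871 t 3.375
```

play_rows(
  commands=[
    [0.04,0.2,1.2,0.03,1],
    [0.04,0.2,2.4,0.03,1],
    [0.04,0.2,3.3,0.03,1],
    [0.04,0.2,3.73,0.03,1],
    [0.04,0.2,3.73,0.03,1],
    [0.04,0.2,3.73,0.03,1],
    [0.04,0.2,3.73,0.03,1],
  ],
)

```text
time: 4.25
eef_pos: [0.575, -0.2509, 0.091]
tcp_rot: [0.0, 0.989, -0.147, 0.001]
ft_force: [0.7, 1.1, -0.8]
finger_gap: 0.0865
```

```bash
python3 - <<'E'
from station import r
from h import *
s=r.state(); plan(s,[.5747,-.2498,.09],-16.6)
d=r.get_image("wrist"); cv2.imwrite("pics/w3.png",d["img"][:,:,::-1])
E
```

```text
pos [ 0.575  -0.2509  0.091 ] yaw -16.86 tilt 0.13 units [-0.021 -0.031  0.033] turn -0.032 F [ 0.66  1.05 -0.79] gap 0.0865 t 4.25
```

View pics/w3.png

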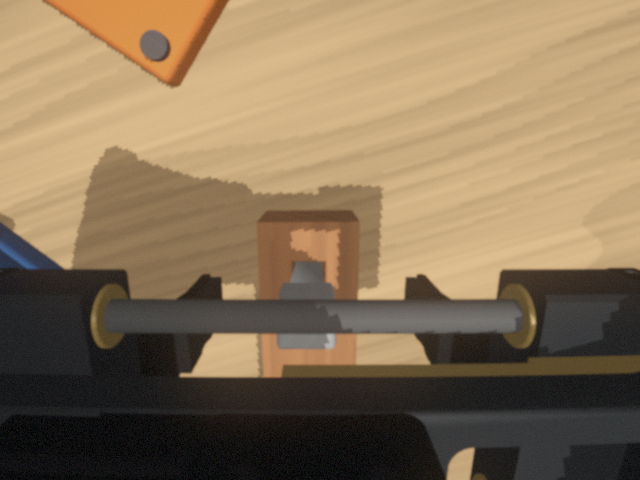

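play_rows(
  commands=[
    [0,0,0,0,-0.3],
    [0,0,0,0,-0.6],
    [0,0,0,0,-0.8],
    [0,0,0,0,-1],
    [0,0,0,0,-1],
    [0,0,0,0,-1],
    [0,0,0,0,-1],
    [0,0,0,0,-1],
  ],
  grip_force=15,
)

```text
time: 5.3
eef_pos: [0.5742, -0.2506, 0.0897]
tcp_rot: [-0.0, 0.989, -0.147, 0.0]
ft_force: [0.2, 0.3, -0.4]
finger_gap: 0.0238
```

```bash
python3 - <<'E'
from station import r
from h import *
s=r.state(); plan(s,[.5747,-.2498,.09],-16.6)
d=r.get_image("wrist"); cv2.imwrite("pics/w4.png",d["img"][:,:,::-1])
E
```

```text
pos [ 0.5742 -0.2506  0.0897] yaw -16.86 tilt 0.01 units [ 0.009 -0.03  -0.011] turn -0.033 F [ 0.16  0.26 -0.43] gap 0.0238 t 5.3
```

View pics/w4.png

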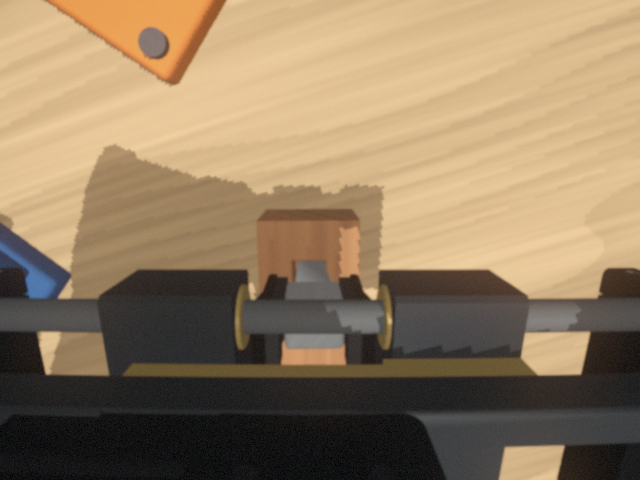

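play_rows(
  commands=[
    [0,0,0,0,-1],
    [0,0,-0.3,0,-1],
    [0,0,-1.0,0,-1],
    [0,0,-2.0,0,-1],
    [0,0,-3.5,0,-1],
    [0,0,-5.0,0,-1],
    [0,0,-6.0,0,-1],
    [0,0,-6.0,0,-1],
  ],
  grip_force=40,
)

```text
time: 6.35
eef_pos: [0.5754, -0.2518, 0.2739]
tcp_rot: [0.0, 0.989, -0.147, 0.003]
ft_force: [-0.2, 1.1, -1.2]
finger_gap: 0.0239
```

```bash
python3 - <<'E'
from station import r
from h import *
s=r.state(); plan(s,[.61,.045,.27],34)
d=r.get_image("wrist"); cv2.imwrite("pics/w5.png",d["img"][:,:,::-1])
d=r.get_image("scene"); cv2.imwrite("pics/s5.png",d["img"][:,:,::-1]); crop('pics/s5.png','pics/s5c.png',180,120,380,270,4)
E
```

```text
pos [ 0.5754 -0.2518  0.2739] yaw -16.89 tilt 0.39 units [-1.771 -9.801  0.119] turn -6.361 F [-0.17  1.08 -1.16] gap 0.0239 t 6.35
```

View pics/w5.png

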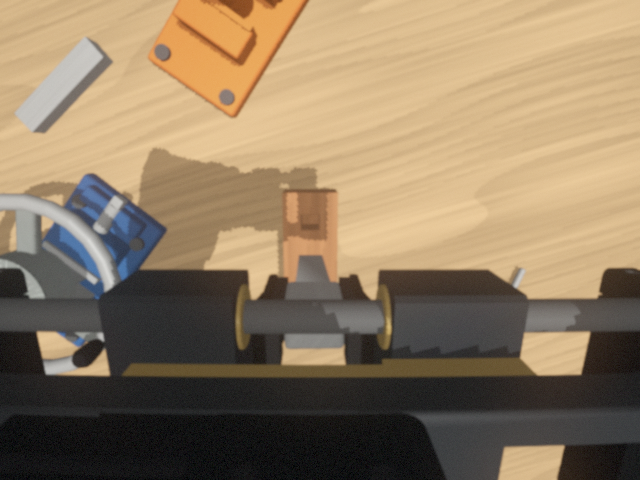

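View pics/s5c.png

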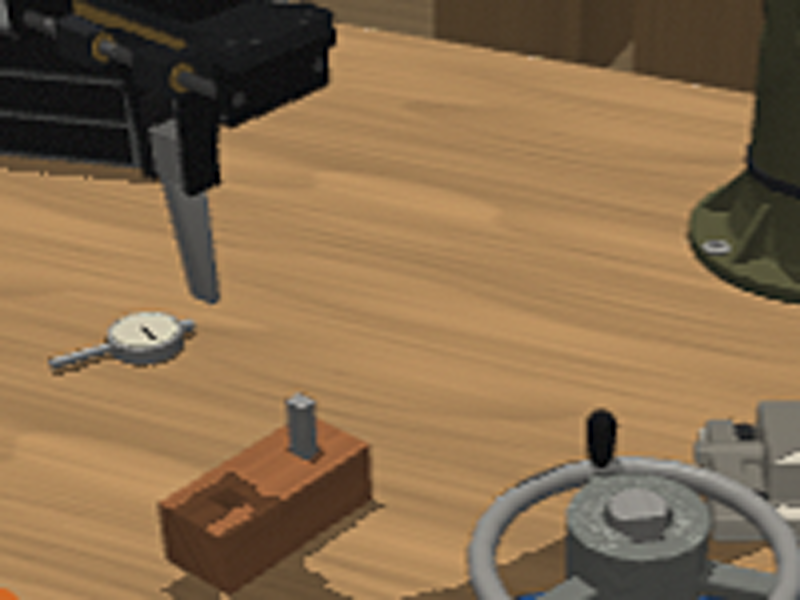

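```bash
python3 - <<'E'
from station import r
from h import *
plan(r.state(),[.579,.0264,.265],34)
E
```

```text
pos [ 0.5739 -0.2505  0.2698] yaw -16.87 tilt 0.03 units [-2.515 -8.881  0.163] turn -6.358 F [ 0.48 -0.08 -2.17] gap 0.024 t 6.45
```

play_rows(
  commands=[
    [-0.3,-0.9,0,-0.6,-1],
    [-0.7,-2.3,0,-1.6,-1],
    [-1.1,-3.8,0,-2.7,-1],
    [-1.5,-5.3,0,-3.8,-1],
    [-1.9,-6.7,0,-4.8,-1],
    [-2.3,-8.0,0,-5.7,-1],
    [-2.4,-8.6,0.1,-6.2,-1],
    [-2.5,-8.9,0.1,-6.35,-1],
  ],
)

```text
time: 7.45
eef_pos: [0.5788, 0.0282, 0.2647]
tcp_rot: [-0.0, 0.956, 0.293, -0.002]
ft_force: [-0.5, -0.3, -2.2]
finger_gap: 0.0239
```

play_rows(
  commands=[
    [0,0,0,0,-1],
    [0,0,0,0,-1],
    [0,0,0,0,-1],
  ],
)

```text
time: 7.82
eef_pos: [0.5798, 0.0254, 0.2668]
tcp_rot: [0.0, 0.957, 0.291, 0.0]
ft_force: [-1.2, -0.0, -2.8]
finger_gap: 0.0234
```

```bash
python3 - <<'E'
from station import r
from h import *
s=r.state(); plan(s,[.579,.0264,.265],34)
d=r.get_image("wrist"); cv2.imwrite("pics/w6.png",d["img"][:,:,::-1])
np.savez("w6.npz",p=s["eef_pos"],q=s["tcp_rot"])
d=r.get_image("scene"); cv2.imwrite("pics/s6.png",d["img"][:,:,::-1]); crop('pics/s6.png','pics/s6c.png',250,120,450,270,4)
E
```

```text
pos [0.5798 0.0254 0.2668] yaw 33.8 tilt 0.02 units [-0.004 -0.044  0.059] turn -0.025 F [-1.17 -0.01 -2.82] gap 0.0234 t 7.825
```

View pics/w6.png

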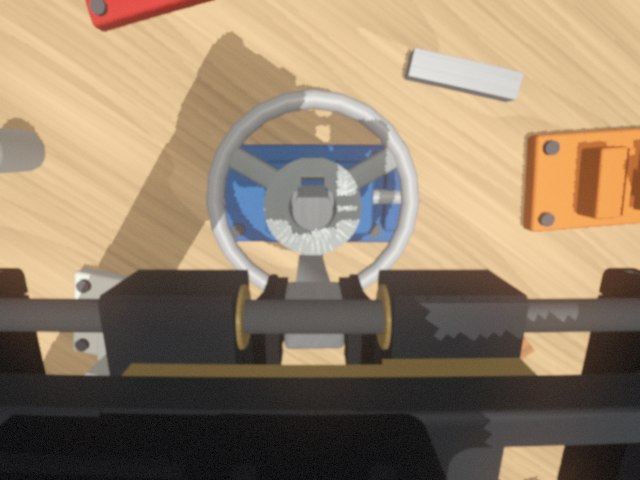

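View pics/s6c.png

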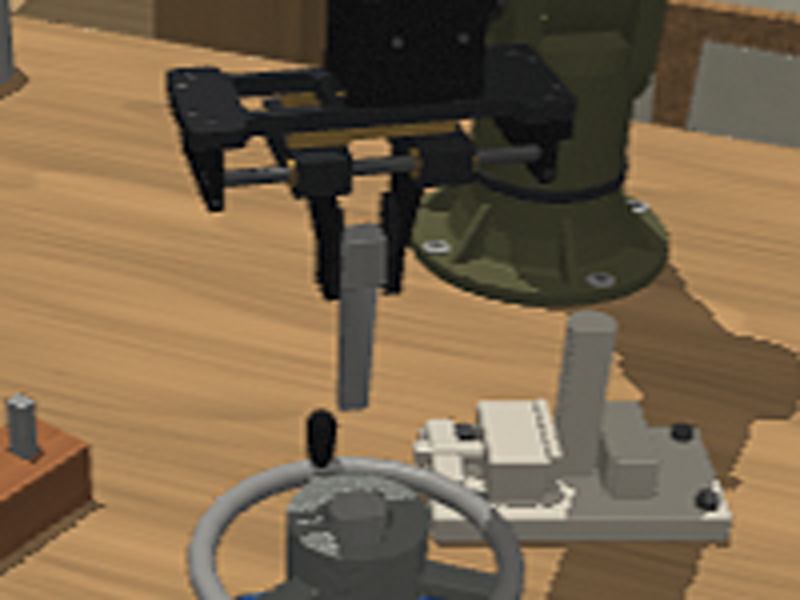

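```bash
python3 - <<'E'
from h import *
crop('pics/w6.png','pics/w6c.png',255,145,375,275,6)
E
```

```text
(no output)
```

View pics/w6c.png

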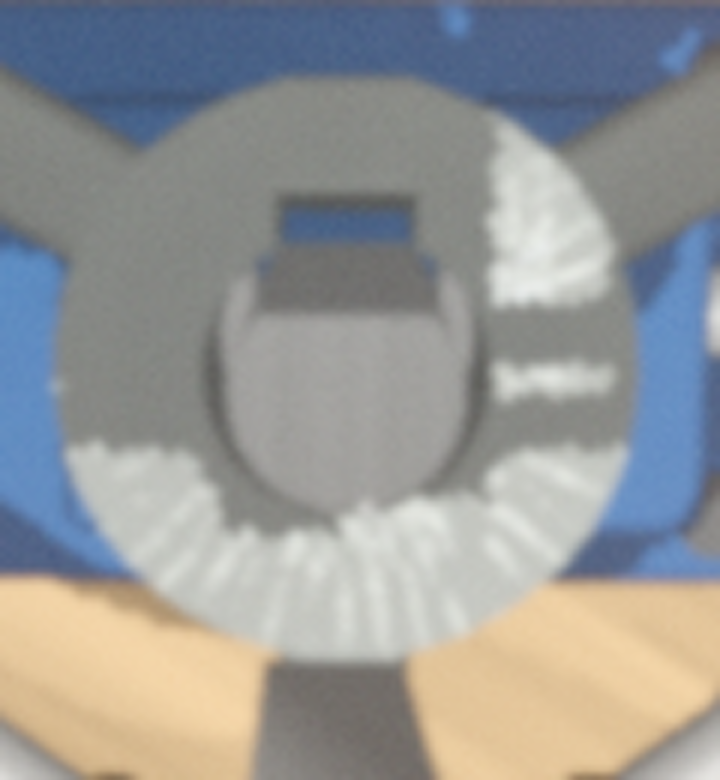

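```bash
python3 - <<'E'
from station import r
from h import *
f=np.load("w6.npz"); s={"eef_pos":f["p"],"tcp_rot":f["q"]}
d=r.get_image("wrist")
P=lambda u,v,z: atz(d,(255+u/6-.4,145+v/6-.4),z,s)
a,b=P(260,312,.139),P(441,312,.139); print("flat edge",a,b,np.linalg.norm(a-b),np.degrees(np.arctan2(*(b-a)[1::-1])))
m=(a+b)/2; print("flat mid",m)
a,b=P(278,195,.134),P(418,196,.134); print("wall edge",a,b,np.linalg.norm(a-b),np.degrees(np.arctan2(*(b-a)[1::-1])));w=(a+b)/2
lo=P(350,510,.139); l,ri=P(222,370,.139),P(470,370,.139); print("shaft back",lo,"dia",np.linalg.norm(l-ri),(l+ri)/2)
h1,h2,hb,ht=P(60,370,.134),P(637,370,.134),P(350,662,.134),P(350,75,.134); print("hub",np.linalg.norm(h1-h2),(h1+h2)/2,np.linalg.norm(hb-ht),(hb+ht)/2)
ex=np.array([np.cos(np.radians(33.8)),np.sin(np.radians(33.8)),0]);ey=np.array([-ex[1],ex[0],0])
for n,p in dict(flat=m,wall=w,lo=lo,hub=(hb+ht)/2,lr=(l+ri)/2,hl=(h1+h2)/2).items(): print(n,(p-m)@ex*1e3,(p-m)@ey*1e3)
# vise edge near z=.055? orientation from top
# key in hand predicted
p,R=tool(s)
for x,z in((-.010,.0),(-.010,-.0)): pass
t=p+np.array([0,0,.0187-.098]); print("tip corners px",proj(d,[t-.010*ex+.008*ey,t-.010*ex-.008*ey,t-.001*ex+.008*ey,t-.001*ex-.008*ey],s))
h=p+np.array([0,0,.0187+.014]); print("headtop px",proj(d,[h+.01*ex+.012*ey,h+.01*ex-.012*ey,h-.01*ex+.012*ey,h-.01*ex-.012*ey],s))
crop('pics/w6.png','pics/w6d.png',260,240,370,360,6)
E
```

```text
flat edge [0.60000397 0.0518076  0.139     ] [0.61342167 0.03177482 0.139     ] 0.024111131702030837 -56.18633807380643
flat mid [0.60671282 0.04179121 0.139     ]
wall edge [0.61383629 0.05824018 0.134     ] [0.62415373 0.0425983  0.134     ] 0.018738140276394186 -56.59102827739051
shaft back [0.58429821 0.02685992 0.139     ] dia 0.03324617090989004 [0.59992296 0.03796951 0.139     ]
hub 0.07872572065954794 [0.59952736 0.03730543 0.134     ] 0.08059218496015899 [0.59874097 0.03653315 0.134     ]
flat 0.0 0.0
wall 15.006044826142737 0.33723637340909735
lo -26.932403883128284 0.06147579177404856
hub -9.54952161463561 0.06534225209732854
lr -7.768268383118502 0.6013964031163703
hl -8.466427163154998 0.2696330568119214
tip corners px [[299.65811744 264.26467595]
 [322.60967367 264.26965111]
 [299.54298451 251.81116561]
 [322.69789765 251.81605667]]
headtop px [[278.4636252  301.14311837]
 [340.85174567 301.16076649]
 [279.69301357 347.70317547]
 [339.83886045 347.72354089]]
```

View pics/w6d.png

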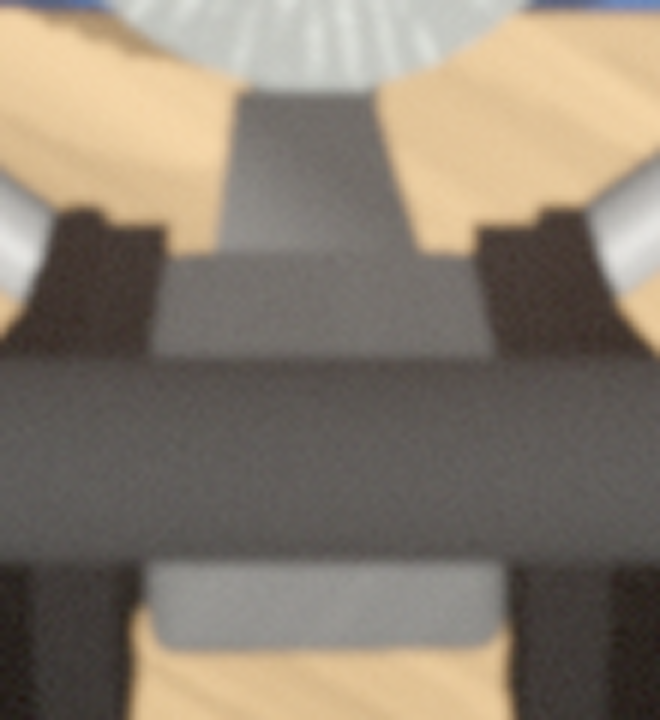

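```bash
python3 - <<'E'
from station import r
from h import *
f=np.load("w6.npz"); s={"eef_pos":f["p"],"tcp_rot":f["q"]}
d=r.get_image("wrist"); sc=r.get_image("scene"); top=r.get_image("top")
cv2.imwrite("pics/t6.png",top["img"][:,:,::-1])
p,R=tool(s); ex=R[:,0]; ey=-R[:,1]; ez=np.array([0,0,1.])
for tilt in (0,1.3,2.5):
  a=np.radians(tilt); kx=ex*np.cos(a)+ez*np.sin(a)*1; kz=ez*np.cos(a)-0*ez+ex*np.sin(a); kx=np.cross(ey,kz)
  h=p+np.array([0,0,.0187])
  K=lambda x,y,z:h+x*kx+y*ey+z*kz
  L=[K(.010,.012,-.014),K(.0095,.008,-.014),K(.0095,-.008,-.014),K(-.001,.008,-.098),K(-.001,-.008,-.098),K(-.01,.012,.014),K(-.01,-.012,.014)]
  print(tilt,proj(d,L,s).round(1).tolist())
  # scene overlay
  img=sc["img"][:,:,::-1]; x0,y0,k=320,160,8
  im=cv2.resize(img[y0:y0+70,x0-5:x0+45],None,fx=k,fy=k,interpolation=cv2.INTER_CUBIC)
  q=proj(sc,[K(-.01,-.008,-.014),K(-.01,-.008,-.098),K(-.001,-.008,-.098),K(.0095,-.008,-.014),K(.0095,.008,-.014),K(-.001,.008,-.098),K(-.001,-.008,-.098)])
  q=((q-[x0-5,y0]+.5)*k).astype(int); cv2.polylines(im,[q.reshape(-1,1,2)],False,(0,0,255),1)
  q=proj(sc,[K(.01,y,z) for y,z in((-.012,-.014),(.012,-.014),(.012,.014),(-.012,.014),(-.012,-.014))]);q=((q-[x0-5,y0]+.5)*k).astype(int); cv2.polylines(im,[q.reshape(-1,1,2)],False,(0,255,0),1)
  cv2.imwrite(f"pics/ov{tilt}.png",im)
cv2.imwrite("pics/ov.png",np.hstack([cv2.imread(f"pics/ov{t}.png") for t in (0,2.5)]))
E
```

```text
0 [[284.1, 277.0], [292.8, 278.1], [327.6, 278.1], [299.5, 251.8], [322.7, 251.8], [279.7, 347.7], [339.8, 347.7]]
1.3 [[284.1, 277.5], [292.8, 278.6], [327.6, 278.6], [299.6, 254.9], [322.7, 254.9], [279.6, 347.3], [339.9, 347.3]]
2.5 [[284.2, 278.0], [292.9, 279.0], [327.6, 279.1], [299.6, 257.8], [322.7, 257.8], [279.6, 346.9], [339.9, 346.9]]
```

View pics/ov.png

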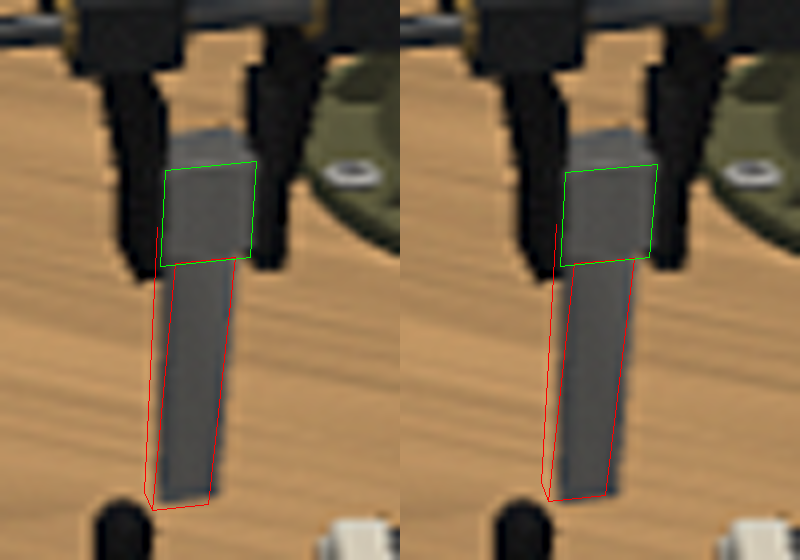

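```bash
python3 - <<'E'
from station import r
from h import *
plan(r.state(),[.6178,.0495,.2293],33.8)
E
```

```text
pos [0.5798 0.0266 0.2667] yaw 33.92 tilt 0.01 units [1.476 0.072 1.248] turn 0.015 F [-0.26  0.69 -1.43] gap 0.0235 t 8.125
```

play_rows(
  commands=[
    [0.5,0,0,0,-1],
    [1.0,0.05,0,0,-1],
    [1.48,0.05,0.2,0,-1],
    [1.48,0.05,0.7,0,-1],
    [1.48,0.05,1.25,0,-1],
    [1.48,0.05,1.25,0,-1],
    [1.48,0.05,1.25,0,-1],
    [1.48,0.05,1.25,0,-1],
  ],
)

```text
time: 9.12
eef_pos: [0.6178, 0.0502, 0.2301]
tcp_rot: [-0.0, 0.956, 0.292, 0.001]
ft_force: [0.1, -0.3, -1.7]
finger_gap: 0.0234
```

```bash
python3 - <<'E'
from station import r
from h import *
s=r.state(); plan(s,[.6178,.0495,.2293],33.8)
d=r.get_image("wrist"); cv2.imwrite("pics/w7.png",d["img"][:,:,::-1])
np.savez("w7.npz",p=s["eef_pos"],q=s["tcp_rot"])
d=r.get_image("scene"); cv2.imwrite("pics/s7.png",d["img"][:,:,::-1]); crop('pics/s7.png','pics/s7c.png',280,150,400,280,6)
crop('pics/w7.png','pics/w7c.png',255,170,375,290,6)
E
```

```text
pos [0.6178 0.0502 0.2301] yaw 33.93 tilt 0.09 units [-0.013  0.017  0.025] turn 0.016 F [ 0.05 -0.28 -1.75] gap 0.0234 t 9.125
```

View pics/w7c.png

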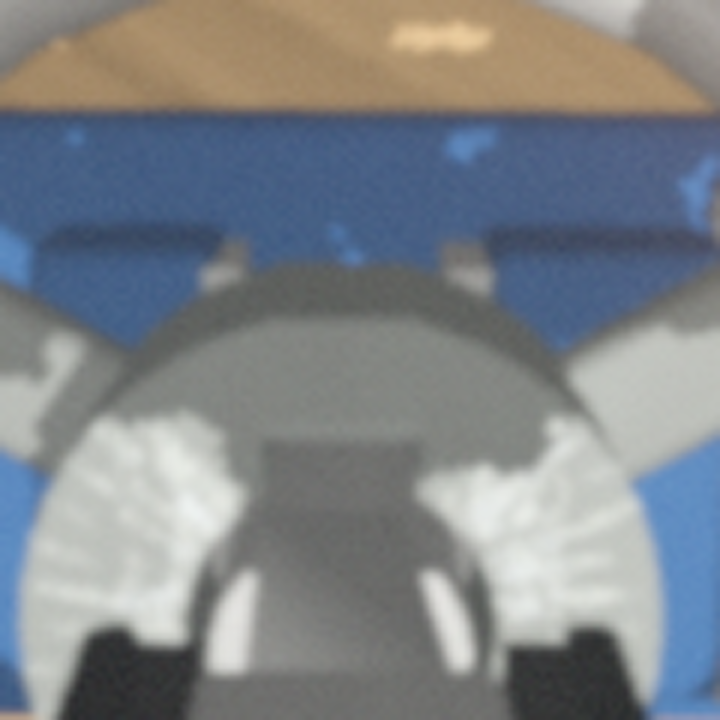

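View pics/s7c.png

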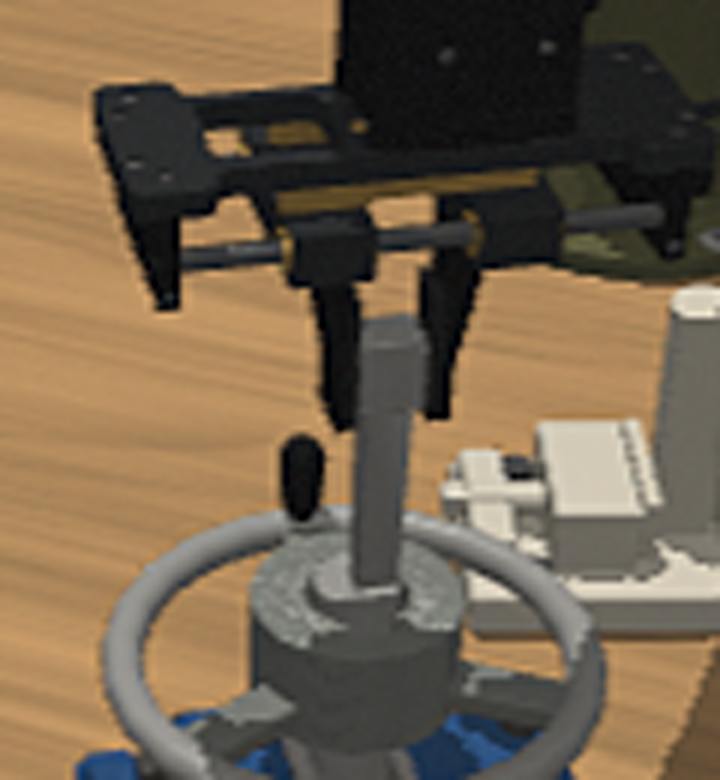

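```bash
python3 - <<'E'
from h import *
im=cv2.imread('pics/w7.png')[235:290,285:340]; im=cv2.resize(im,None,fx=11,fy=11,interpolation=cv2.INTER_CUBIC)
im=np.clip((im.astype(float)-60)*2.2,0,255).astype(np.uint8); cv2.imwrite('pics/w7e.png',im)
E
```

```text
(no output)
```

View pics/w7e.png

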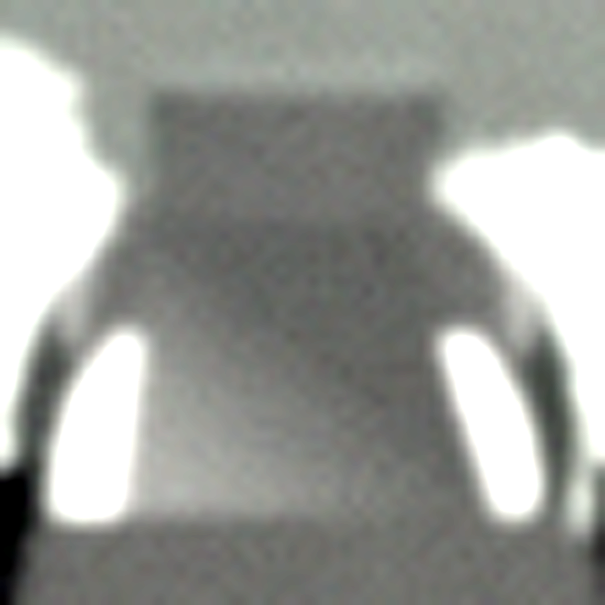

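```bash
python3 - <<'E'
from station import r
from h import *
f=np.load("w7.npz"); s={"eef_pos":f["p"],"tcp_rot":f["q"]}
d=r.get_image("wrist")
p,R=tool(s); ex=R[:,0]; ey=-R[:,1]
w=atz(d,(311.4,242.9),.134,s); tipz=p[2]+.0187-.098
t=atz(d,(311.1,254.1),tipz,s); print("wall rel TCP",(w-p)@ex*1e3,(w-p)@ey*1e3,"tip front",(t-p)@ex*1e3,tipz)
print(w, (w-np.array([.6067,.0418,0]))@ex*1e3)
fl=atz(d,(311.4,.0),.139,s)
# expected flat-bottom / tip rows
for nm,x,z in [("tipfront0",-.001,tipz),("tipfront-2",-.003,tipz),("wall bottom",None,None)]:
    if x is not None: print(nm,proj(d,[p+ex*x+np.array([0,0,z-p[2]])],s))
for z in (.134,.09): print("wall",z,proj(d,[w-ex*((.134-z)/8)+np.array([0,0,z-.134])],s))
for z in (.139,.134,.09): print("flat",z,proj(d,[w-ex*.015+np.array([0,0,z-.134])],s))
h=atz(d,(285+300/11-.45,235+518/11-.45),p[2]+.0187-.014,s); print("headbottom front rel",(h-p)@ex*1e3)
E
```

```text
wall rel TCP 1.190432144005777 -0.09620606301867564 tip front -2.6437730159849657 0.1507520682643089
[0.61902792 0.05078334 0.134     ] 15.446961736170993
tipfront0 [[311.10329738 251.97585728]]
tipfront-2 [[311.10640512 254.76186396]]
wall 0.134 [[311.4 242.9]]
wall 0.09 [[311.61240305 236.85043786]]
flat 0.139 [[311.39046598 264.4505867 ]]
flat 0.134 [[311.41761521 262.45888885]]
flat 0.09 [[311.62035866 247.59279159]]
headbottom front rel 7.755973209929619
```

play_rows(
  commands=[
    [0,0,0.2,0,-1],
    [0,0,0.35,0,-1],
    [0,0,0.45,0,-1],
    [0,0,0.55,0,-1],
    [0,0,0.6,0,-1],
    [0,0,0.6,0,-1],
  ],
)

```text
time: 10.02
eef_pos: [0.6175, 0.0503, 0.2111]
tcp_rot: [-0.0, 0.956, 0.292, -0.0]
ft_force: [-0.4, -0.0, -2.3]
finger_gap: 0.0234
```

play_rows(
  commands=[
    [0,0,0.1,0,-1],
    [0,0,0.2,0,-1],
    [0,0,0.3,0,-1],
    [0,0,0.4,0,-1],
    [0,0,0.4,0,-1],
  ],
)

```text
time: 10.65
eef_pos: [0.6173, 0.0503, 0.1988]
tcp_rot: [-0.0, 0.956, 0.292, -0.0]
ft_force: [0.0, -0.1, -0.6]
finger_gap: 0.0238
```

```bash
python3 - <<'E'
from station import r
from h import *
s=r.state(); plan(s,[.6178,.0495,.2293],33.8)
d=r.get_image("wrist"); cv2.imwrite("pics/w8.png",d["img"][:,:,::-1])
np.savez("w8.npz",p=s["eef_pos"],q=s["tcp_rot"])
d=r.get_image("scene"); cv2.imwrite("pics/s8.png",d["img"][:,:,::-1]); crop('pics/s8.png','pics/s8c.png',280,150,400,280,6)
crop('pics/w8.png','pics/w8c.png',255,170,375,290,6)
E
```

```text
pos [0.6173 0.0503 0.1988] yaw 33.94 tilt 0.03 units [-1.000e-03  3.000e-02 -1.016e+00] turn 0.017 F [ 0.   -0.11 -0.59] gap 0.0238 t 10.65
```

View pics/w8c.png

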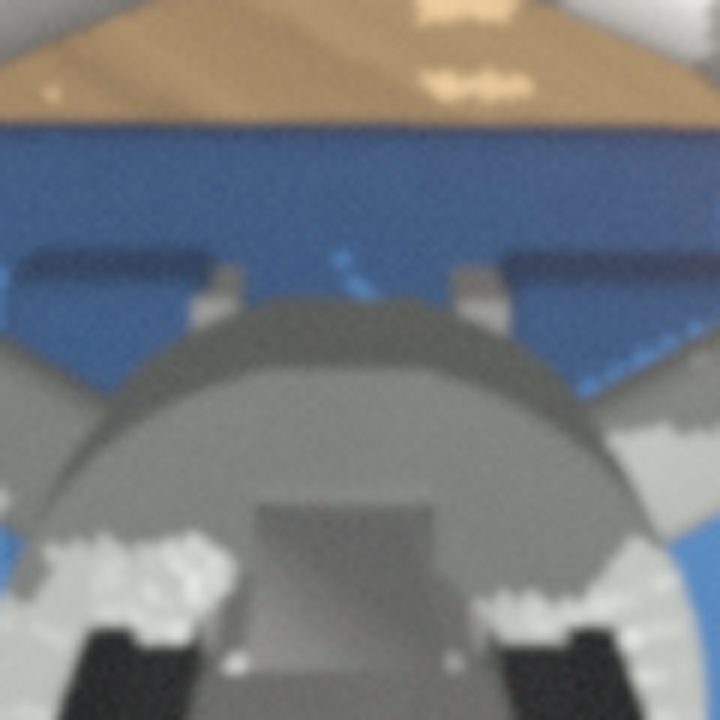

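View pics/s8c.png

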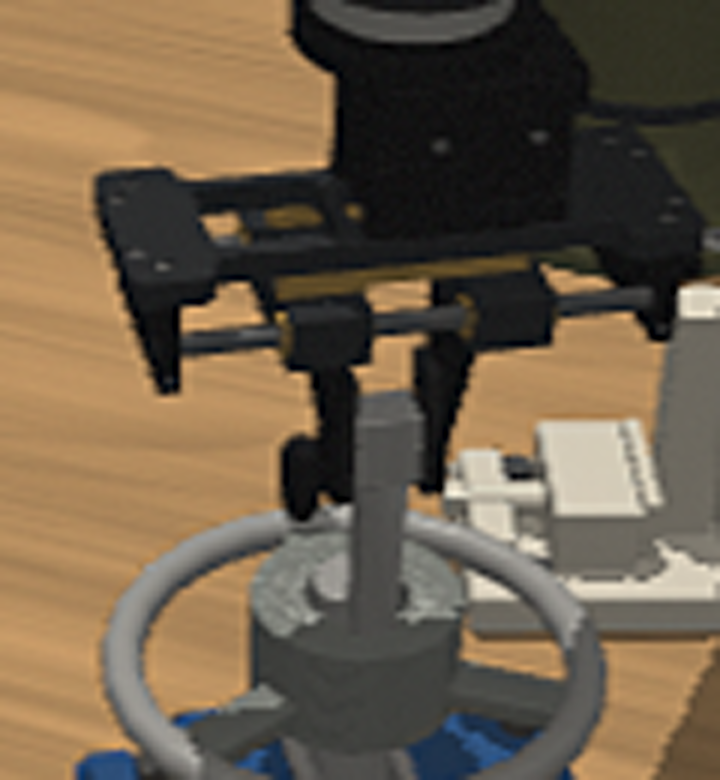

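play_rows(
  commands=[
    [-0.02,0,0,0,-1],
    [-0.04,0,0,0,-1],
    [-0.05,0,0,0,-1],
    [-0.05,0,0,0,-1],
  ],
)

```text
time: 11.25
eef_pos: [0.6162, 0.0494, 0.1992]
tcp_rot: [-0.0, 0.956, 0.292, 0.0]
ft_force: [0.5, -0.3, -1.8]
finger_gap: 0.0237
```

play_rows(
  commands=[
    [-0.02,0,0,0,-1],
    [-0.03,0,0,0,-1],
    [-0.03,0,0,0,-1],
  ],
)

```text
time: 11.62
eef_pos: [0.6156, 0.049, 0.1992]
tcp_rot: [-0.0, 0.956, 0.292, 0.0]
ft_force: [-0.1, 0.2, -1.9]
finger_gap: 0.0239
```

play_rows(
  commands=[
    [-0.02,0,0,0,-1],
    [-0.03,0,0,0,-1],
    [-0.03,0,0,0,-1],
  ],
)

```text
time: 12.0
eef_pos: [0.6151, 0.0487, 0.1993]
tcp_rot: [-0.0, 0.956, 0.292, 0.0]
ft_force: [1.2, 1.3, -2.0]
finger_gap: 0.0238
```

play_rows(
  commands=[
    [-0.02,0,0,0,-1],
    [-0.02,0,0,0,-1],
    [-0.02,0,0,0,-1],
  ],
)

```text
time: 12.38
eef_pos: [0.6147, 0.0485, 0.1993]
tcp_rot: [-0.0, 0.956, 0.292, 0.001]
ft_force: [3.1, 2.2, -2.4]
finger_gap: 0.0235
```

play_rows(
  commands=[
    [-0.02,0,0,0,-1],
    [-0.02,0,0,0,-1],
    [-0.02,0,0,0,-1],
  ],
)

```text
time: 12.75
eef_pos: [0.6142, 0.0482, 0.1994]
tcp_rot: [-0.0, 0.956, 0.292, 0.001]
ft_force: [4.0, 2.1, -2.8]
finger_gap: 0.0236
```

```bash
python3 - <<'E'
from station import r
from h import *
s=r.state(); plan(s,[.6178,.0495,.2293],33.8)
d=r.get_image("wrist"); cv2.imwrite("pics/w9.png",d["img"][:,:,::-1])
d2=r.get_image("top"); cv2.imwrite("pics/t9.png",d2["img"][:,:,::-1])
im=cv2.imread('pics/w9.png')[230:360,260:365]; im=cv2.resize(im,None,fx=6,fy=6,interpolation=cv2.INTER_CUBIC)
im=np.clip((im.astype(float)-40)*1.8,0,255).astype(np.uint8); cv2.imwrite('pics/w9e.png',im)
print(s["ft_torque"])
E
```

```text
pos [0.6142 0.0482 0.1994] yaw 33.95 tilt 0.08 units [ 0.125  0.03  -0.997] turn 0.019 F [ 4.01  2.05 -2.83] gap 0.0236 t 12.75
[ 0.70911426 -1.17266371  0.00804013]
```

View pics/w9e.png

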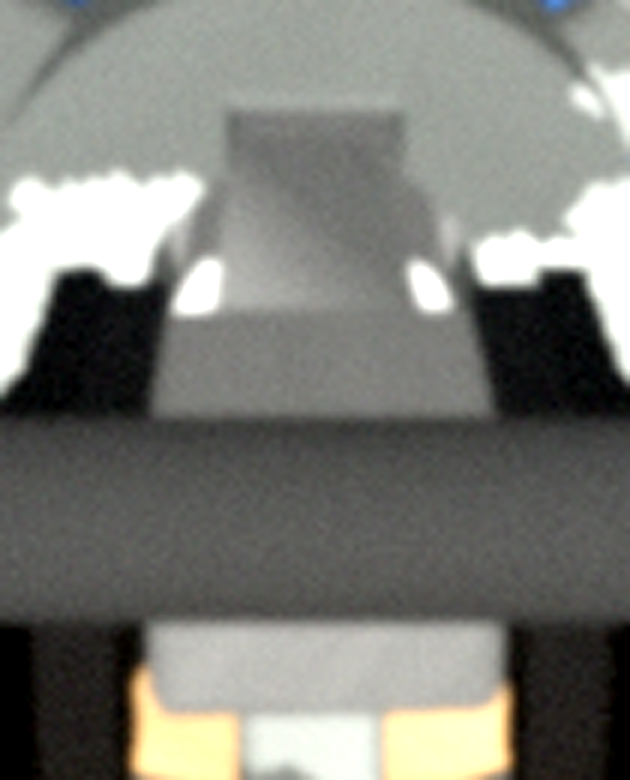

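play_rows(
  commands=[
    [0,0,0.1,0,-1],
    [0,0,0.2,0,-1],
    [0,0,0.3,0,-1],
    [0,0,0.4,0,-1],
    [0,0,0.4,0,-1],
  ],
)

```text
time: 13.48
eef_pos: [0.6144, 0.0482, 0.1873]
tcp_rot: [-0.0, 0.956, 0.292, 0.001]
ft_force: [5.1, 2.8, -1.9]
finger_gap: 0.0235
```

play_rows(
  commands=[
    [-0.02,0,0.1,0,-1],
    [-0.03,0,0.2,0,-1],
    [-0.03,0,0.25,0,-1],
    [-0.03,0,0.25,0,-1],
  ],
)

```text
time: 13.98
eef_pos: [0.6144, 0.0483, 0.1804]
tcp_rot: [-0.0, 0.956, 0.292, 0.002]
ft_force: [6.2, 3.4, -1.2]
finger_gap: 0.0237
```

```bash
python3 - <<'E'
from station import r
from h import *
s=r.state(); plan(s,[.6178,.0495,.2293],33.8)
d=r.get_image("wrist"); cv2.imwrite("pics/w10.png",d["img"][:,:,::-1])
im=cv2.imread('pics/w10.png')[230:360,260:365]; im=cv2.resize(im,None,fx=6,fy=6,interpolation=cv2.INTER_CUBIC)
im=np.clip((im.astype(float)-40)*1.8,0,255).astype(np.uint8); cv2.imwrite('pics/w10e.png',im)
d=r.get_image("scene"); cv2.imwrite("pics/s10.png",d["img"][:,:,::-1]); crop('pics/s10.png','pics/s10c.png',280,150,400,280,6)
E
```

```text
pos [0.6144 0.0483 0.1804] yaw 33.98 tilt 0.21 units [ 0.124  0.031 -1.629] turn 0.022 F [ 6.17  3.44 -1.15] gap 0.0237 t 13.975
```

View pics/w10e.png

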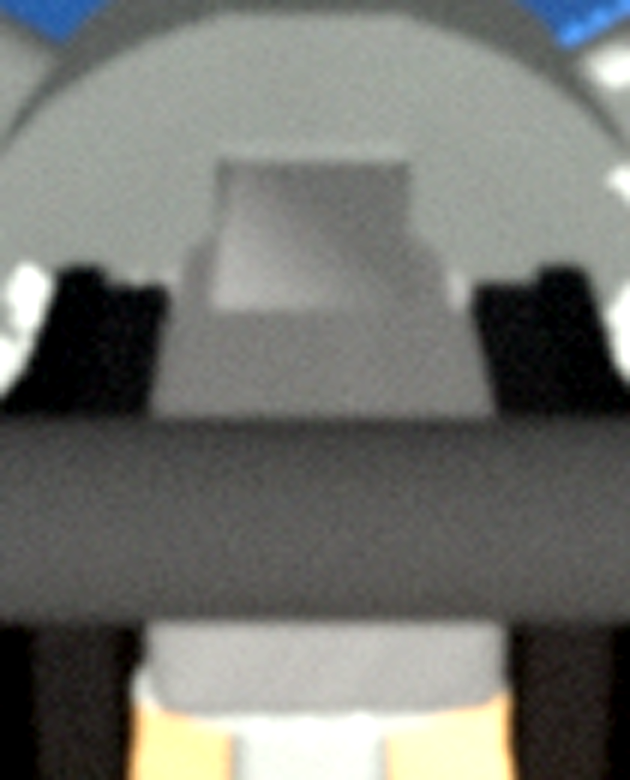

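View pics/s10c.png

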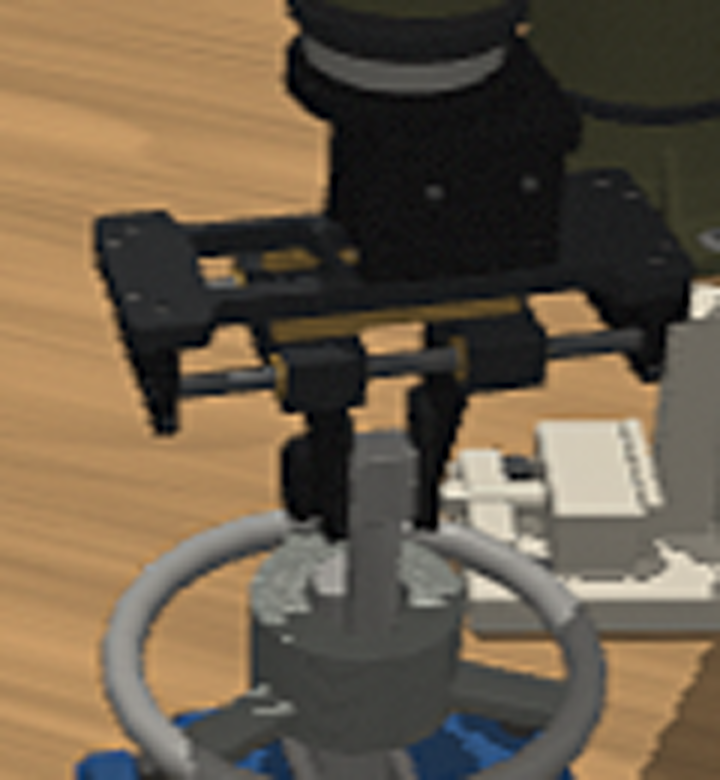

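play_rows(
  commands=[
    [0.02,0,0.05,0,-1],
    [0.02,0,0.1,0,-1],
    [0.02,0,0.15,0,-1],
    [0.02,0,0.15,0,-1],
  ],
)

```text
time: 14.58
eef_pos: [0.6146, 0.0483, 0.1758]
tcp_rot: [-0.0, 0.956, 0.292, 0.001]
ft_force: [6.8, 2.9, -0.5]
finger_gap: 0.0234
```

play_rows(
  commands=[
    [0,0,0.05,0,-1],
    [0,0,0.1,0,-1],
    [0,0,0.12,0,-1],
    [0,0,0.12,0,-1],
  ],
)

```text
time: 15.08
eef_pos: [0.6147, 0.0484, 0.1724]
tcp_rot: [-0.0, 0.956, 0.292, 0.002]
ft_force: [7.0, 3.8, -1.3]
finger_gap: 0.0238
```

play_rows(
  commands=[
    [0,0,0.05,0,-1],
    [0,0,0.07,0,-1],
    [0,0,0.07,0,-1],
  ],
)

```text
time: 15.45
eef_pos: [0.6148, 0.0484, 0.1703]
tcp_rot: [-0.0, 0.956, 0.292, 0.002]
ft_force: [5.7, 3.7, 0.9]
finger_gap: 0.0237
```

play_rows(
  commands=[
    [0.02,0,0.03,0,-1],
    [0.02,0,0.05,0,-1],
    [0.02,0,0.05,0,-1],
  ],
)

```text
time: 15.82
eef_pos: [0.6149, 0.0485, 0.1686]
tcp_rot: [-0.0, 0.956, 0.292, 0.001]
ft_force: [6.0, 3.6, -0.1]
finger_gap: 0.0235
```

play_rows(
  commands=[
    [0,0,0.03,0,-1],
    [0,0,0.05,0,-1],
    [0,0,0.05,0,-1],
  ],
)

```text
time: 16.2
eef_pos: [0.6149, 0.0485, 0.1671]
tcp_rot: [-0.0, 0.956, 0.292, 0.001]
ft_force: [4.5, 3.2, -0.5]
finger_gap: 0.024
```

play_rows(
  commands=[
    [0,0,0.03,0,-1],
    [0,0,0.05,0,-1],
    [0,0,0.05,0,-1],
  ],
)

```text
time: 16.58
eef_pos: [0.6149, 0.0485, 0.1656]
tcp_rot: [-0.0, 0.956, 0.292, 0.001]
ft_force: [4.2, 3.3, 0.1]
finger_gap: 0.024
```

play_rows(
  commands=[
    [0,0,0.03,0,-1],
    [0,0,0.05,0,-1],
    [0,0,0.05,0,-1],
  ],
)

```text
time: 16.95
eef_pos: [0.615, 0.0486, 0.1641]
tcp_rot: [-0.0, 0.956, 0.292, 0.001]
ft_force: [4.7, 4.3, -0.7]
finger_gap: 0.0234
```

play_rows(
  commands=[
    [0,0,0.03,0,-1],
    [0,0,0.05,0,-1],
    [0,0,0.05,0,-1],
  ],
)

```text
time: 17.32
eef_pos: [0.6151, 0.0486, 0.1628]
tcp_rot: [-0.0, 0.956, 0.292, 0.001]
ft_force: [6.1, 3.8, 1.2]
finger_gap: 0.0234
```

play_rows(
  commands=[
    [0,0,0.03,0,-1],
    [0,0,0.03,0,-1],
    [0,0,0.03,0,-1],
  ],
)

```text
time: 17.7
eef_pos: [0.6151, 0.0486, 0.1621]
tcp_rot: [-0.0, 0.956, 0.292, 0.001]
ft_force: [4.8, 4.1, 1.7]
finger_gap: 0.0236
```

play_rows(
  commands=[
    [0,0,0.03,0,-1],
    [0,0,0.03,0,-1],
    [0,0,0.03,0,-1],
  ],
)

```text
time: 18.08
eef_pos: [0.6152, 0.0486, 0.1613]
tcp_rot: [-0.0, 0.956, 0.292, 0.002]
ft_force: [4.5, 3.8, 2.4]
finger_gap: 0.0239
```

play_rows(
  commands=[
    [0,0,0.03,0,-1],
    [0,0,0.03,0,-1],
    [0,0,0.03,0,-1],
  ],
)

```text
time: 18.45
eef_pos: [0.6153, 0.0486, 0.1607]
tcp_rot: [-0.0, 0.956, 0.292, 0.002]
ft_force: [5.3, 3.7, 3.0]
finger_gap: 0.0239
```

play_rows(
  commands=[
    [0,0,0.03,0,-1],
    [0,0,0.03,0,-1],
    [0,0,0.03,0,-1],
  ],
)

```text
time: 18.82
eef_pos: [0.6153, 0.0486, 0.1599]
tcp_rot: [-0.0, 0.956, 0.292, 0.002]
ft_force: [4.5, 2.9, 3.7]
finger_gap: 0.024
```

play_rows(
  commands=[
    [0,0,0.03,0,-1],
    [0,0,0.03,0,-1],
    [0,0,0.03,0,-1],
  ],
)

```text
time: 19.2
eef_pos: [0.6154, 0.0485, 0.159]
tcp_rot: [-0.0, 0.956, 0.292, 0.002]
ft_force: [5.1, 3.1, 2.5]
finger_gap: 0.0234
```

play_rows(
  commands=[
    [0,0,0.03,0,-1],
    [0,0,0.03,0,-1],
    [0,0,0.03,0,-1],
  ],
)

```text
time: 19.58
eef_pos: [0.6154, 0.0485, 0.1581]
tcp_rot: [-0.0, 0.956, 0.292, 0.002]
ft_force: [4.1, 3.8, 3.4]
finger_gap: 0.0235
```

play_rows(
  commands=[
    [0,0,0.03,0,-1],
    [0,0,0.05,0,-1],
    [0,0,0.05,0,-1],
  ],
)

```text
time: 19.95
eef_pos: [0.6155, 0.0485, 0.1567]
tcp_rot: [0.0, 0.956, 0.292, 0.002]
ft_force: [5.8, 2.7, 3.2]
finger_gap: 0.0237
```

play_rows(
  commands=[
    [0,0,0.03,0,-1],
    [0,0,0.05,0,-1],
    [0,0,0.05,0,-1],
  ],
)

```text
time: 20.32
eef_pos: [0.6155, 0.0484, 0.1552]
tcp_rot: [0.0, 0.956, 0.292, 0.002]
ft_force: [5.9, 3.3, 3.1]
finger_gap: 0.0233
```

play_rows(
  commands=[
    [0,0,0.03,0,-1],
    [0,0,0.04,0,-1],
    [0,0,0.04,0,-1],
  ],
)

```text
time: 20.7
eef_pos: [0.6155, 0.0484, 0.154]
tcp_rot: [0.0, 0.956, 0.292, 0.002]
ft_force: [5.0, 2.9, 3.8]
finger_gap: 0.0238
```

play_rows(
  commands=[
    [0,0,0.03,0,-1],
    [0,0,0.04,0,-1],
    [0,0,0.04,0,-1],
  ],
)

```text
time: 21.08
eef_pos: [0.6155, 0.0484, 0.1528]
tcp_rot: [0.0, 0.956, 0.292, 0.002]
ft_force: [4.9, 2.5, 3.4]
finger_gap: 0.0242
```

play_rows(
  commands=[
    [0,0,0.03,0,-1],
    [0,0,0.04,0,-1],
    [0,0,0.04,0,-1],
  ],
)

```text
time: 21.45
eef_pos: [0.6155, 0.0485, 0.1516]
tcp_rot: [0.0, 0.956, 0.292, 0.002]
ft_force: [5.3, 2.6, 3.2]
finger_gap: 0.0234
```

play_rows(
  commands=[
    [0,0,0.03,0,-1],
    [0,0,0.04,0,-1],
    [0,0,0.04,0,-1],
  ],
)

```text
time: 21.82
eef_pos: [0.6156, 0.0484, 0.1509]
tcp_rot: [-0.0, 0.956, 0.292, 0.002]
ft_force: [4.0, 3.3, 6.1]
finger_gap: 0.0235
```

play_rows(
  commands=[
    [0.02,0,0,0,-1],
    [0.04,0,0,0,-1],
    [0.04,0,0,0,-1],
  ],
)

```text
time: 22.2
eef_pos: [0.6156, 0.0484, 0.1508]
tcp_rot: [-0.0, 0.957, 0.292, 0.001]
ft_force: [2.2, 1.5, 7.4]
finger_gap: 0.0236
```

```bash
python3 - <<'E'
from station import r
from h import *
import numpy as np
F=[]
for i in range(3):
    s=r.state(); F.append(s["ft_force"]); r.get_image("wrist")
print(np.mean(F,0)); plan(r.state(),[.6156,.0484,.15],33.9)
E
```

```text
[1.92751792 1.89964452 7.55759008]
pos [0.6156 0.0484 0.1508] yaw 33.92 tilt 0.1 units [-0.001 -0.001  0.026] turn 0.003 F [1.48 2.65 6.9 ] gap 0.0236 t 22.35
```

play_rows(
  commands=[
    [0,0,0,0,-0.6],
    [0,0,0,0,-0.4],
    [0,0,0,0,-0.2],
    [0,0,0,0,0],
    [0,0,0,0,0],
    [0,0,-0.3,0,0],
    [0,0,-0.8,0,0],
    [0,0,-0.8,0,0],
  ],
  grip_force=15,
)

```text
time: 23.35
eef_pos: [0.6164, 0.0486, 0.1751]
tcp_rot: [0.0, 0.956, 0.292, 0.002]
ft_force: [1.7, -0.6, 0.4]
finger_gap: 0.0436
```

```bash
python3 - <<'E'
from station import r
from h import *
s=r.state(); plan(s,[.6156,.0484,.230],33.9)
d=r.get_image("wrist"); cv2.imwrite("pics/w11.png",d["img"][:,:,::-1])
d=r.get_image("scene"); cv2.imwrite("pics/s11.png",d["img"][:,:,::-1]); crop('pics/s11.png','pics/s11c.png',280,150,400,280,6)
E
```

```text
pos [0.6164 0.0486 0.1751] yaw 33.94 tilt 0.22 units [-0.019 -0.006 -1.831] turn 0.004 F [ 1.66 -0.62  0.38] gap 0.0436 t 23.35
```

View pics/w11.png

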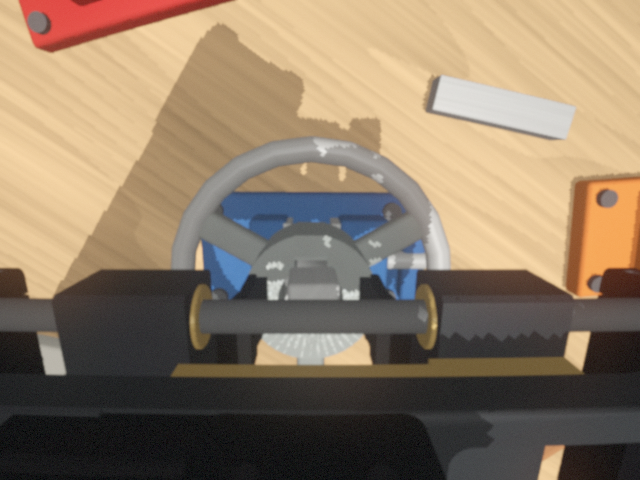

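View pics/s11c.png

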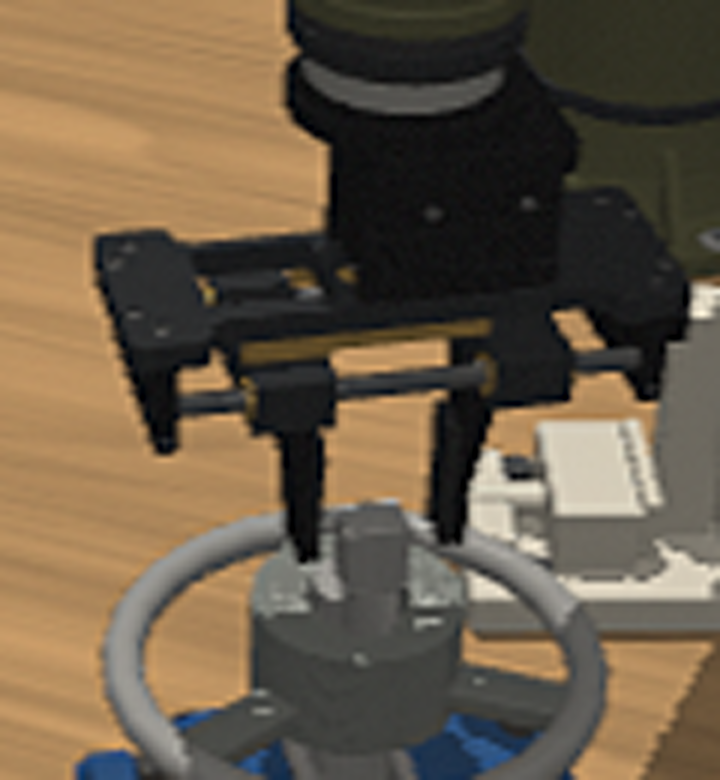

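play_rows(
  commands=[
    [-0.02,0,-0.5,0,0],
    [-0.02,0,-1.0,0,0],
    [-0.02,0,-1.2,0,-0.5],
    [-0.02,0,-1.2,0,-1],
    [-0.02,0,-1.2,0,-1],
    [-0.02,0,-1.2,0,-1],
    [-0.02,0,-1.2,0,-1],
  ],
)

```text
time: 24.32
eef_pos: [0.6143, 0.0482, 0.2084]
tcp_rot: [-0.0, 0.956, 0.292, -0.0]
ft_force: [0.7, 0.9, -0.3]
finger_gap: 0.0035
```

```bash
python3 - <<'E'
from station import r
from h import *
F=[]
for i in range(4):
    s=r.state(); F.append(s["ft_force"]); d=r.get_image("wrist")
print(np.mean(F,0))
s=r.state(); plan(s,[.6156,.0484,.188],33.9)
cv2.imwrite("pics/w12.png",d["img"][:,:,::-1])
print(proj(d,[[.6156,.0484,.1835]],s))
E
```

```text
[ 0.28816024  0.34212854 -0.20648191]
pos [0.6145 0.0483 0.2087] yaw 33.94 tilt 0.01 units [0.034 0.017 0.689] turn 0.005 F [ 0.19 -0.85  0.44] gap 0.0009 t 24.525
[[311.58130078 274.50140676]]
```

View pics/w12.png

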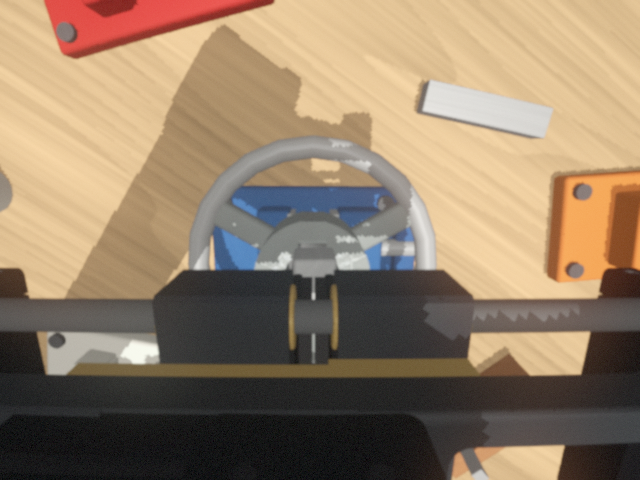

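play_rows(
  commands=[
    [0.03,0,0.2,0,-1],
    [0.03,0,0.4,0,-1],
    [0.03,0,0.6,0,-1],
    [0.03,0,0.7,0,-1],
    [0.03,0,0.7,0,-1],
  ],
)

```text
time: 25.15
eef_pos: [0.6151, 0.0487, 0.1874]
tcp_rot: [-0.0, 0.956, 0.292, -0.0]
ft_force: [-0.4, 0.6, 1.0]
finger_gap: 0.0002
```

play_rows(
  commands=[
    [0,0,0.03,0,-1],
    [0,0,0.06,0,-1],
    [0,0,0.1,0,-1],
    [0,0,0.1,0,-1],
  ],
)

```text
time: 25.65
eef_pos: [0.6152, 0.0488, 0.1847]
tcp_rot: [-0.0, 0.956, 0.292, -0.0]
ft_force: [0.7, -0.7, -0.3]
finger_gap: 0.0007
```

play_rows(
  commands=[
    [0,0,0.03,0,-1],
    [0,0,0.05,0,-1],
    [0,0,0.05,0,-1],
  ],
)

```text
time: 26.02
eef_pos: [0.6154, 0.0488, 0.1838]
tcp_rot: [-0.0, 0.956, 0.292, 0.0]
ft_force: [-1.6, -0.6, 2.5]
finger_gap: 0.0003
```

play_rows(
  commands=[
    [0,0,0.02,0,-1],
    [0,0,0.04,0,-1],
    [0,0,0.06,0,-1],
    [0,0,0.06,0,-1],
  ],
)

```text
time: 26.52
eef_pos: [0.6155, 0.0486, 0.1835]
tcp_rot: [-0.0, 0.956, 0.292, 0.001]
ft_force: [-4.0, -0.0, 10.3]
finger_gap: 0.0005
```

play_rows(
  commands=[
    [0,0,0.02,0,-1],
    [0,0,0.04,0,-1],
    [0,0,0.04,0,-1],
    [0,0,0.04,0,-1],
  ],
)

```text
time: 27.02
eef_pos: [0.6157, 0.0484, 0.1834]
tcp_rot: [-0.0, 0.957, 0.292, 0.001]
ft_force: [-5.4, -0.6, 15.2]
finger_gap: 0.0007
```

play_rows(
  commands=[
    [-0.02,-0.01,0.01,0,-1],
    [-0.04,-0.02,0.02,0,-1],
    [-0.04,-0.02,0.02,0,-1],
    [-0.04,-0.02,0.02,0,-1],
  ],
)

```text
time: 27.52
eef_pos: [0.6156, 0.0484, 0.1834]
tcp_rot: [0.0, 0.956, 0.292, 0.003]
ft_force: [-3.0, -0.6, 14.9]
finger_gap: 0.0001
```

```bash
python3 - <<'E'
from station import r
from h import *
F=[];Z=[]
for i in range(4):
    s=r.state(); F.append(s["ft_force"]); Z.append(s["eef_pos"]); d=r.get_image("wrist")
print(np.mean(F,0),np.mean(Z,0))
E
```

```text
[-2.84204245 -0.43003307 15.20374013] [0.61563172 0.04844494 0.18337427]
```

play_rows(
  commands=[
    [0,0,0.01,0,-1],
    [-0.01,0,0.03,0,-1],
    [-0.01,0,0.03,0,-1],
    [-0.01,0,0.03,0,-1],
  ],
)

```text
time: 28.22
eef_pos: [0.6157, 0.0484, 0.1833]
tcp_rot: [-0.0, 0.956, 0.292, 0.003]
ft_force: [-4.3, 0.9, 19.0]
finger_gap: 0.0002
```

```bash
cat > f.py <<'E'
from station import r
from h import *
F=[];Z=[]
for i in range(5):
    s=r.state(); F.append(s["ft_force"]); Z.append(s["eef_pos"]); d=r.get_image("wrist")
print(np.mean(F,0),np.std(F,0),np.mean(Z,0),s["time"])
E
python3 f.py
```

```text
[-3.99935557  0.08370931 18.65265493] [0.52255823 0.75149802 0.45510535] [0.61564195 0.04841759 0.18330259] 28.425
```

play_rows(
  commands=[
    [0,0,0.01,0,-1],
    [-0.01,0,0.02,0,-1],
    [-0.01,0,0.02,0,-1],
    [-0.01,0,0.02,0,-1],
  ],
)

```text
time: 28.98
eef_pos: [0.6157, 0.0484, 0.1833]
tcp_rot: [-0.0, 0.956, 0.292, 0.003]
ft_force: [-4.3, -0.7, 19.9]
finger_gap: 0.0001
```

```bash
python3 f.py
```

```text
[-4.05027159  0.21072961 20.34160363] [0.33156715 0.64731489 0.27093841] [0.61567316 0.0483801  0.1832702 ] 29.175
```

play_rows(
  commands=[
    [0,0,0.005,0,-1],
    [0,0,0.01,0,-1],
    [0,0,0.015,0,-1],
    [0,0,0.015,0,-1],
  ],
)

```text
time: 29.72
eef_pos: [0.6157, 0.0484, 0.1832]
tcp_rot: [-0.0, 0.956, 0.292, 0.004]
ft_force: [-4.3, 0.4, 21.7]
finger_gap: 0.0004
```

```bash
python3 f.py
```

```text
[-4.97604395 -0.07928454 21.98173419] [0.66952288 0.60485557 0.48616473] [0.61569694 0.04837456 0.18321353] 29.925
```

play_rows(
  commands=[
    [0,0,-0.1,0,-1],
    [0,0,-0.2,0,-1],
    [0,0,-0.5,0,-1],
    [0,0,-1.0,0,-1],
    [0,0,-1.5,0,-1],
    [0,0,-1.5,0,-1],
    [0,0,-1.5,0,-1],
  ],
)

```text
time: 30.85
eef_pos: [0.6133, 0.0483, 0.2226]
tcp_rot: [-0.0, 0.956, 0.292, -0.0]
ft_force: [-0.0, -0.4, -0.1]
finger_gap: 0.0006
```

```bash
python3 f.py
```

```text
[ 0.25410206 -0.1300756  -0.08998106] [0.26974154 0.39755841 0.42907412] [0.61314159 0.04828967 0.2222437 ] 31.05
```

play_rows(
  commands=[
    [-0.5,0,-0.5,0,-1],
    [-1.2,0,-1.0,0,-1],
    [-2.0,0,-1.5,0,-1],
    [-2.5,0,-1.5,0,-1],
    [-2.5,0,-1.5,0,-1],
    [-2.5,0,-1.5,0,-1],
  ],
)

```text
time: 31.85
eef_pos: [0.5513, 0.0072, 0.2669]
tcp_rot: [-0.0, 0.956, 0.292, -0.0]
ft_force: [1.0, 0.2, 0.3]
finger_gap: 0.0006
```

```bash
python3 - <<'E'
from station import r
from h import *
s=r.state(); print(s["eef_pos"])
d=r.get_image("wrist"); cv2.imwrite("pics/w13.png",d["img"][:,:,::-1]); crop('pics/w13.png','pics/w13c.png',250,90,380,220,6)
ex=np.array([np.cos(np.radians(33.8)),np.sin(np.radians(33.8)),0])
d=r.get_image("scene"); cv2.imwrite("pics/s13.png",d["img"][:,:,::-1]); crop('pics/s13.png','pics/s13c.png',280,180,400,300,6)
E
```

```text
[0.55129348 0.00718516 0.26692029]
```

View pics/w13c.png

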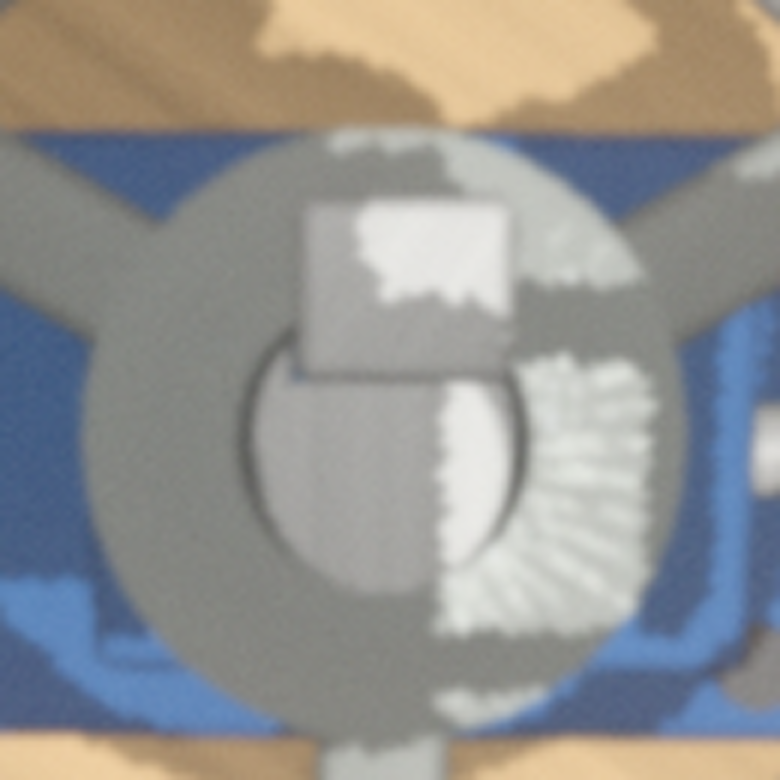

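View pics/s13c.png

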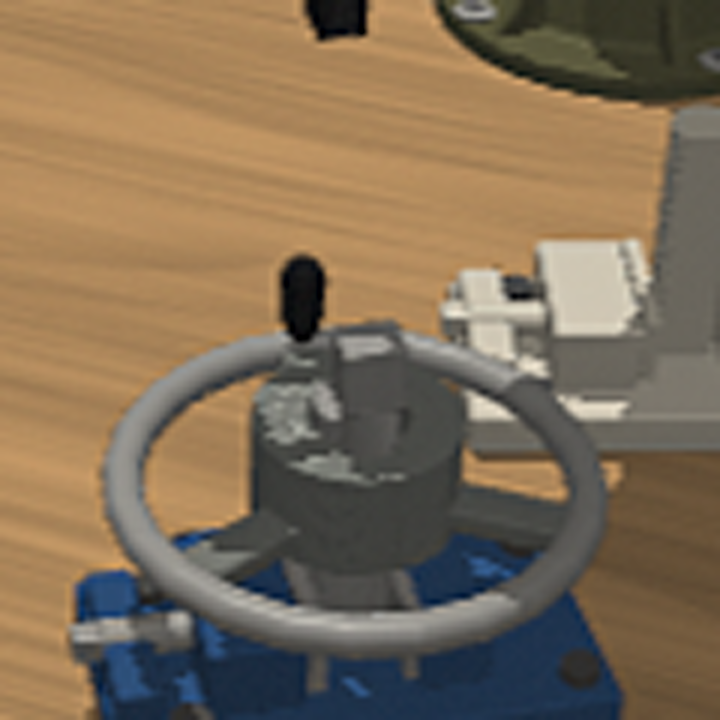

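```bash
python3 -c "
from station import r
print(r.job_done()); print(r.state()['time'])"
```

```text
the job is handed in; nothing more can be done
None
the job is handed in; nothing more can be done
```

The taper key is wedged in the keyway and standing there on its own. I handed the job in at about 32 s.

- **Placing:** I took the key by its head from the rack and let it down into the keyway. I slid its straight side up against the shaft's flat until a side force of about 7 N showed it had met it. It first bit at about 51 mm deep and pushed the hub aside at 2 to 4 N. The hub bore at about 62 mm. I then opened the gripper.
- **Pressing:** With the fingers shut, I pressed on top of the head in small steps up to about 22 N. That is above the 20 N needed and below the 25 N limit. From 15 to 22 N the finger tips sank only about 0.15 mm, part of which may be give in the arm.
- **Last checks:**
  - After the press the force reading was back at zero.
  - The last pictures show the key upright, its head square to the hub, with the gripper clear of it.
  - The bar and the other things were never approached closely, though the last pictures do not show them all.

**Disagreements and gaps:**
- The cameras differed by 2 to 4 mm on where the flat is, so I went by contact there.
- In the grip the key looked tilted by about 1°. Pushing it against the flat seemed to straighten it.
- About 4 to 5 N of sideways drag was present during the press.
- I did not do a second, separate 20 N push to confirm that the key holds.

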